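# Hang overhauled tub dampers on the drip rack

## Task

Hang every washing-machine damper lying on the bench on the drip rack, one to a pair of hooks, by the steel pin through its rod eye and with the black cylinder down; first take the spray can out of the rack's drip tray and stand it upright in the supplies tray beside the oil bottle. With each damper in your fingers, slacken the grip until it swings straight down, hold it steady again, and only then bring it to the hooks: it must not touch the rack while it still leans. Leave the oil bottle, the meter and the wire spool where they are.

Things in the scene. Friction and masses are not known exactly. Their poses are not given: they have to be found in the camera images.
- damper1_pin (a point): centre of a damper's steel pin: 12 mm thick, 52 mm long over its flat ends (stepped down to 8 mm there), pushed crosswise through a dark eye (22 mm across, 18 mm wide) at the end of a bare 11 mm rod; 17 mm proud each side. x: along the damper from cylinder to pin; y: along the pin. Lying, the pin is level, its axis 14 mm above the bench. Held by its ends it swings in a grip under about 25 N and stays put above 80 N. Absent in some runs
- damper1: the same washing-machine damper, a straight strut 187 mm long, about 0.4 kg: black square cylinder (28 x 28 mm, 95 mm long) with a small black eye at its far end, then rod, eye and pin. Far end 176 mm from the pin's axis, centre of mass about 115 mm from it. Lies on a flat of the cylinder; origin under its middle, 80 mm from the pin; axes as the pin's
- damper2_pin (a point): centre of a damper's steel pin: 12 mm thick, 52 mm long over its flat ends (stepped down to 8 mm there), pushed crosswise through a dark eye (22 mm across, 18 mm wide) at the end of a bare 11 mm rod; 17 mm proud each side. x: along the damper from cylinder to pin; y: along the pin. Lying, the pin is level, its axis 14 mm above the bench. Held by its ends it swings in a grip under about 25 N and stays put above 80 N. Absent in some runs
- damper2: the same washing-machine damper, a straight strut 187 mm long, about 0.4 kg: black square cylinder (28 x 28 mm, 95 mm long) with a small black eye at its far end, then rod, eye and pin. Far end 176 mm from the pin's axis, centre of mass about 115 mm from it. Lies on a flat of the cylinder; origin under its middle, 80 mm from the pin; axes as the pin's
- damper3_pin (a point): centre of a damper's steel pin: 12 mm thick, 52 mm long over its flat ends (stepped down to 8 mm there), pushed crosswise through a dark eye (22 mm across, 18 mm wide) at the end of a bare 11 mm rod; 17 mm proud each side. x: along the damper from cylinder to pin; y: along the pin. Lying, the pin is level, its axis 14 mm above the bench. Held by its ends it swings in a grip under about 25 N and stays put above 80 N. Absent in some runs
- damper3: the same washing-machine damper, a straight strut 187 mm long, about 0.4 kg: black square cylinder (28 x 28 mm, 95 mm long) with a small black eye at its far end, then rod, eye and pin. Far end 176 mm from the pin's axis, centre of mass about 115 mm from it. Lies on a flat of the cylinder; origin under its middle, 80 mm from the pin; axes as the pin's
- rack: fixed rack, front to its own -x. Steel drip tray x -180 to +70, 320 mm wide, rim 30 mm, floor 4 mm high; at x +50 posts and a header bar (top 250 mm high). From it three pairs of bent 8 mm wire hooks, pairs 100 mm apart, the two of a pair 32 mm apart (centres). Each is a cradle open upwards: flat bottom x -10 to +10 (axis 215 mm high), then rising to x +24, 245 mm behind and x -26, 253 mm in front
- hooks1 (a point): where the centre of a hung damper's pin rests in hook pair 1: middle of the cradle, 225 mm above the bench, y -100 mm in the rack's frame; axes as the rack's. A hung damper's pin lies along y across both hooks, its eye between them (24 mm free there), its ends 6 mm outside them
- hooks2 (a point): where the centre of a hung damper's pin rests in hook pair 2: middle of the cradle, 225 mm above the bench, y +0 mm in the rack's frame; axes as the rack's. A hung damper's pin lies along y across both hooks, its eye between them (24 mm free there), its ends 6 mm outside them
- hooks3 (a point): where the centre of a hung damper's pin rests in hook pair 3: middle of the cradle, 225 mm above the bench, y +100 mm in the rack's frame; axes as the rack's. A hung damper's pin lies along y across both hooks, its eye between them (24 mm free there), its ends 6 mm outside them
- can_mid (a point): middle of the spray can, half-way up: a plain aerosol can 56 mm thick, straight-sided up to 104 mm, with a white cap to 130 mm, about 0.25 kg; it stands upright in the drip tray in front of the hooks; z up. Its foot is 65 mm below this point
- can: the spray can; origin at the centre of its foot
- supplies: fixed supplies tray, 150 mm (x) by 250 mm (y), rim 14 mm, floor 4 mm above the bench; origin on the bench under its centre. The oil bottle stands in its -y half, the +y half is free for the can
- can_place (a point): middle of the free half of the supplies tray, on its floor (y +55 mm, 4 mm above the bench)
- oil: amber oil bottle, 56 mm thick and 130 mm high, in the supplies tray; leave alone; origin at the centre of its foot
- meter: black hand meter, 150 x 75 x 39 mm, lying at the far side of the bench; leave alone; origin under its centre
- spool: spool of copper wire, 60 mm thick and 50 mm high, at the far side; leave alone; origin under its centre

How it is judged:
By the outcome, as a careful person would: the job done as asked, in the order asked, and still so for the second after the job is handed in, with the robot touching nothing.
Of damper1, damper2, damper3 only 2 to 3 are there at a start; the rules pass over those that are not, and their reading is None.
At some moment in a run one of damper1, damper2, damper3 may be knocked a few centimetres aside while the robot is not near it.
It also fails if it takes over 210 s, if anything falls off the work surface, if the arm or the gripper's body presses on something with over 40 N, if the wrist force passes 120 N, or if a joint passes its speed limit or range.

## Robot

A 6-joint arm with a two-finger parallel gripper is mounted at the origin on the work surface. World frame = base frame: x ahead of the robot, y to its left, z up, the work surface at z = 0. Lengths are in mm, angles in rad, forces in N, time in s.
With the tool pointing down it reaches from about 325 to 775 mm from the base axis. Payload 5.5 kg.
Tool frame: the origin (TCP) lies midway between the tips of the shut fingers; the grasp point (between the pads) lies 19 mm behind it (tcp_to_grasp is the distance from the TCP to the grasp point, in mm); z points along the fingers, y is the line along which they close (so a half turn about z gives the same grasp; the last joint's range is limited). The gripper opens to 88 mm and grips with 3 to 60 N. Pads are 20 mm wide; open, the fingers measure 115 mm over their backs; the gripper's body (75 mm by 178 mm) begins 61 mm behind the grasp point.
Start: joints at [-1.365, 0.091, 1.231, -0, 1.82, -0.057], TCP at [155.87, -579.414, 222.631] pointing down, gripper open.
Joint ranges: [-2.87, 2.87], [-0.86, 2.18], [0.17, 2.46], [-1.51, 4.65], [0.06, 2.69], [-2.65, 2.65]. Speed limits (rad/s): [2.57, 2.57, 3.01, 3.14, 3.14, 3.14].

## Interface

Orientations are given as a unit quaternion [x, y, z, w].
In Python, from workcell import read_state, camera, camera_params, finish_job, tcp_to_grasp gives the robot as it stands. The module is installed in compiled form; this text tells all that it offers.
- The arm moves only by the tool carry_out, never from a script. Its argument "increments" is one flat list of numbers, 6 for each row, row after row: the shift along the tool's x, y, z in units of 0.025 m (1.0 is 0.025 m), then the turn, a rotation vector about the tool's x, y, z in units of 0.1 rad (1.0 is 0.1 rad). In form: [dx, dy, dz, ax, ay, az, dx, dy, dz, ax, ay, az, ...]. A call has 1 to 8 rows; each row shifts and turns the commanded pose from where the row before left it, along the tool's axes as they then stand; what a row does not reach is not made up. A row lasts 1/12 s, in which the tool goes at most 41.7 mm and 7.16 degrees, less where a joint would pass 70% of its speed; a pose out of reach is approached as far as the arm can. A call with a number of a shift or a turn outside -1 to 1 is refused whole. A call with a gripper value outside its range is refused whole. "grip" is the gripper command: -1 is fully open, 1 is shut, values between are in proportion, set as the call begins (left out, the last holds). The fingers move at their own pace and stop on an object; the grip force is fixed at half the most. Time passes only in rows, so rows that do not move let the fingers close. It gives the time, the measured TCP pose, the force, the opening and the grip force at its end, in the units of the state.
- read_state(): the state, without advancing time (a new reading comes with each control period).
- camera(name): name is "scene" or "top" or "wrist"; returns (picture, depth): 420x560x3 uint8, red, green, blue; 420x560 float32, mm along the optical axis (not along the pixel's ray), 0 where there is no reading.
- camera_params(name): a dict with "fovy" (degrees; the focal length in pixels is half the picture's height over the tangent of half this angle, whatever the lens; pixels are square), "cx", "cy" (the principal point, pixels), "R" (3x3) and "t" (3): a world point X has camera coordinates R X + t. Camera axes: x right, y down, z forward; pixel columns grow to the right and rows downward; lengths in mm; the calibration is good to about 2 mm. The wrist camera is an equidistant fisheye: a pixel r from the principal point sees the ray r / f radians off the axis. A picture is of the moment at which its call begins: read the wrist's pose just before it. camera_params takes no time and is no camera call; for the wrist camera it gives the pose at the moment of the call.
- finish_job(): hands the job in; it is judged then, once.
The state is a dict: "time": time; "joint_positions": joint angles; "qvel": joint speeds; "joint_efforts": joint torques, N m; "tool_pos": TCP position; "eef_rot": TCP orientation; "contact_force": force on the tool from outside, world axes, zero at the start; "torque": the same for the moment, N m; "finger_gap": finger opening in mm; "grip_force": force on a finger pad.
Only numpy, scipy, OpenCV 4.12 (cv2) and the standard library are available. Lean on these libraries where they do the work, as an engineer would, in place of code of your own. Each camera call takes 0.05 s, during which the arm holds its last target. There are 200 camera calls.

## Working session

There is one attempt and no reset: what is moved stays moved. The work goes in short steps, Python scripts to look and compute and a tool call to move; the robot and the scene stay as the last step left them, time stands still between calls to the robot, and variables do not carry over. Pictures are saved under pics/ and viewed, at most 14 in all, crops included, and the job is handed in when it is done.

Besides the shell and the picture viewer there is one more tool, called as name(argument=value, ...) on one line, values as JSON. carry_out: Moves the arm, as the interface text tells. Its arguments: {"type":"object","properties":{"increments":{"type":"array"},"grip":{"type":"number"}},"required":["increments"]}

```bash
mkdir -p pics; ls; python3 - <<'E'
from workcell import *
import cv2,numpy as np
print(read_state(), tcp_to_grasp)
for n in ("scene","top"):
    p,d=camera(n); cv2.imwrite(f"pics/{n}0.png",p[:,:,::-1]); np.save(f"{n}0.npy",d)
    print(n,camera_params(n))
E
```

```text
pics
{'time': 0.0, 'joint_positions': array([-1.36471726e+00,  9.18162289e-02,  1.23191386e+00, -1.15142328e-06,
        1.81981274e+00, -5.66812749e-02]), 'qvel': array([-0.00208283, -0.00129859,  0.00072063,  0.00055029, -0.00077015,
        0.00022003]), 'joint_efforts': array([-1.61995777e-03, -4.46455801e+01, -4.06441998e+01,  6.95600943e-02,
        2.94342090e-02, -1.27306866e-04]), 'tool_pos': array([ 155.79237609, -579.09434382,  221.5166229 ]), 'eef_rot': array([ 9.91381580e-01,  1.31002339e-01, -7.33268002e-05, -9.72327011e-04]), 'contact_force': array([-0.32347842,  0.80707658, -0.41965315]), 'torque': array([-0.03107247,  0.00538138,  0.00051874]), 'grip_force': 0.0, 'finger_gap': 87.73725934220333} 18.700000000000003
scene {'fovy': 51.47607447337627, 'cx': 278.89630463220107, 'cy': 204.15858388892028, 'R': array([[-0.81191515,  0.58356656, -0.01561589],
       [ 0.37756657,  0.50453006, -0.77646179],
       [-0.44523845, -0.63631713, -0.62997082]]), 't': array([ 473.08420093,  -80.36232528, 1749.63319242])}
top {'fovy': 45.99616270684886, 'cx': 278.5476084521771, 'cy': 214.60072784288852, 'R': array([[ 0.00184754, -0.99999148, -0.00369115],
       [-0.98642596, -0.00121638, -0.16420213],
       [ 0.16419624,  0.00394442, -0.98641981]]), 't': array([ -42.1613947 ,  577.53528313, 1502.39945436])}
```

View pics/top0.png

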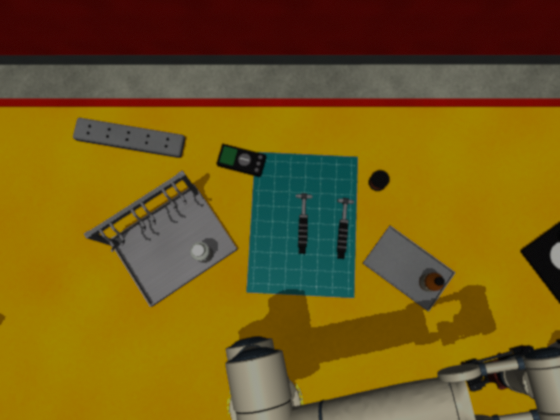

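View pics/scene0.png

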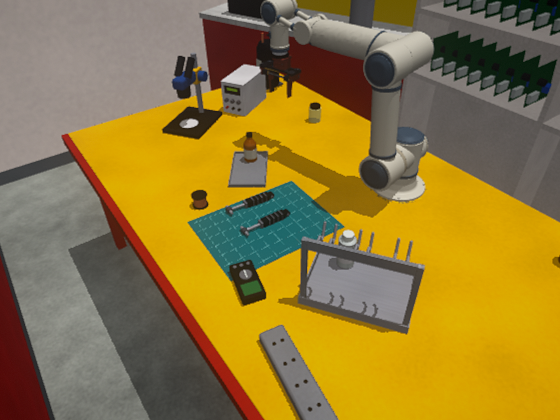

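```bash
cat > h.py <<'E'
from workcell import *
import cv2,numpy as np
from scipy.spatial.transform import Rotation as Rn
def cloud(n,d,P=None):
    P=P or camera_params(n); f=d.shape[0]/2/np.tan(np.radians(P["fovy"]/2))
    v,u=np.indices(d.shape).astype(float); a=(u-P["cx"])/f; b=(v-P["cy"])/f
    if n=="wrist":
        r=np.hypot(a,b)+1e-9; k=np.tan(np.minimum(r,1.4))/r; a=a*k; b=b*k
    c=np.stack([a*d,b*d,d],-1)-P["t"]
    X=c@np.asarray(P["R"]); X[d==0]=np.nan; return X
def go(pos,yaw=None):
    """turn, then shift for TCP at pos with tool straight down, tool y at world angle yaw (mod pi)"""
    s=read_state(); R=Rn.from_quat(s["eef_rot"]).as_matrix()
    cur=np.arctan2(R[1,1],R[0,1]); dy=0
    if yaw is not None: dy=(yaw-cur+np.pi/2)%np.pi-np.pi/2
    y=cur+dy; yv=np.array([np.cos(y),np.sin(y),0]); xv=np.cross(yv,[0,0,-1])
    T=np.stack([xv,yv,[0,0,-1]],1)
    tilt=Rn.from_matrix(R.T@T).as_rotvec()
    print("pos",s["tool_pos"].round(1),"yaw",round(cur,3),"q6",s["joint_positions"][5].round(2),"turn",(tilt/.1).round(2),"shift",(T.T@(np.array(pos)-s["tool_pos"])/25).round(2),"t",round(s["time"],1))
E
python3 - <<'E'
from h import *
d=np.load("top0.npy"); X=cloud("top",d); im=cv2.imread("pics/top0.png"); np.set_printoptions(precision=1,suppress=True)
z=X[...,2]
def box(u0,u1,v0,v1):
    m=np.zeros(d.shape,bool); m[v0:v1,u0:u1]=1; return m
c=box(185,218,232,268)&(z>120)&(z<160); print("can top",X[c].mean(0),np.ptp(X[c],0),c.sum())
c=box(412,450,265,300)&(z>110); print("oil",X[c].mean(0),np.ptp(X[c],0),c.sum())
hsv=cv2.cvtColor(im,cv2.COLOR_BGR2HSV)
g=(hsv[...,1]<60)&(hsv[...,2]>50)
c=box(355,460,220,315)&g&(z<25)&(z>-5); print("sup",c.sum(),cv2.minAreaRect(X[c][:,:2].astype(np.float32)))
c=box(80,245,165,310)&(z>235)&(z<262); p=X[c][:,:2].astype(np.float32); print("header",c.sum(),cv2.minAreaRect(p))
c=box(80,245,165,310)&g&(z<45)&(z>-5); print("tray",c.sum(),cv2.minAreaRect(X[c][:,:2].astype(np.float32)))
for n,b in (("dA",box(290,318,185,262)),("dB",box(330,358,185,262))):
    c=b&(z>7)&(z<45); p=X[c]; print(n,c.sum(),cv2.minAreaRect(p[:,:2].astype(np.float32)),np.percentile(p[:,2],[5,50,95]))
b=np.concatenate([np.concatenate([cv2.resize(im[v:v+70,u:u+60],(400,466),interpolation=2) for u,v in ((280,190),(320,190))],1)],0)
cv2.imwrite("pics/d0.png",b)
cv2.imwrite("pics/r0.png",cv2.resize(im[160:315,80:260],(696,600),interpolation=2))
E
```

```text
can top [458.2 194.1 133.8] [34.7 34.8 23.3] 124
oil [ 370.  -505.5  131.3] [23.8 26.9 30.8] 84
sup 3153 ((415.3795471191406, -450.42620849609375), (246.59100341796875, 147.0552978515625), 53.3702278137207)
header 943 ((544.38134765625, 330.9866943359375), (87.86540222167969, 314.8205871582031), 34.211978912353516)
tray 7027 ((486.7541809082031, 291.90142822265625), (249.3243408203125, 316.50958251953125), 34.13267517089844)
dA 550 ((556.8646240234375, -120.77980041503906), (87.18343353271484, 242.40802001953125), 89.38081359863281) [ 7.8 24.5 31.9]
dB 567 ((558.1915893554688, -248.5923614501953), (85.67353057861328, 246.31471252441406), 89.2541275024414) [ 7.6 24.  32.2]
```

View pics/r0.png

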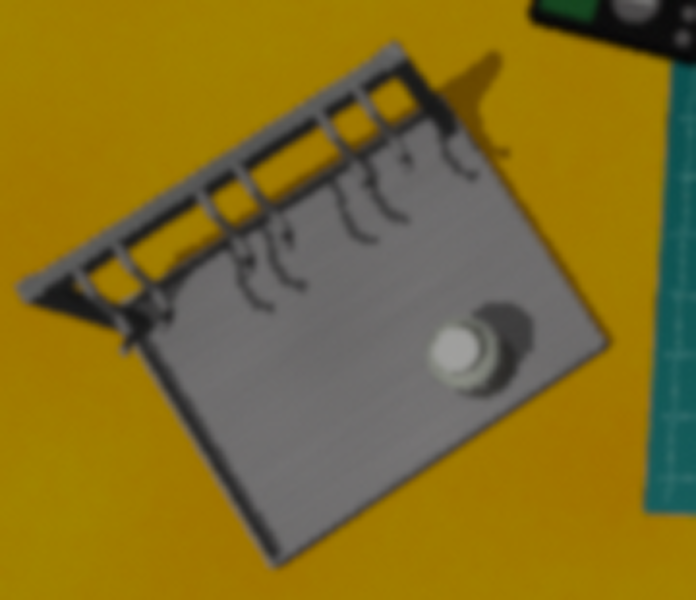

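View pics/d0.png

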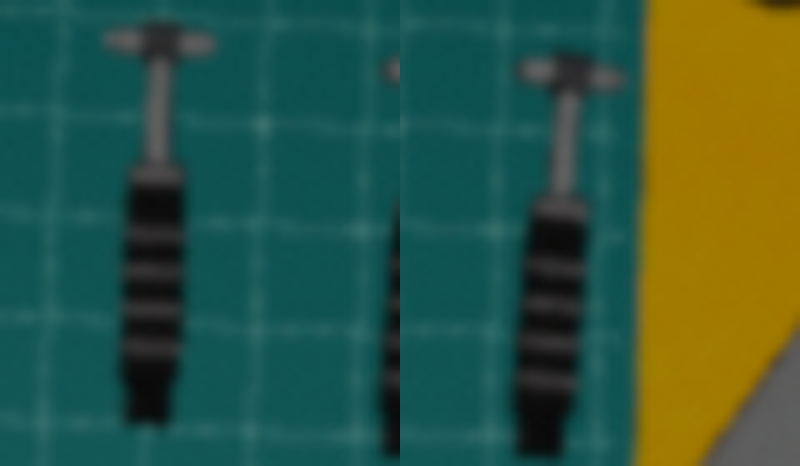

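```bash
python3 - <<'E'
from h import *
go([458,194,222],-0.975); go([458,194,222],0.596)
P=camera_params("top"); f=210/np.tan(np.radians(P["fovy"]/2))
def at(u,v,z):
    r=P["R"].T@np.array([(u-P["cx"])/f,(v-P["cy"])/f,1]); o=-P["R"].T@P["t"]; return (o+r*(z-o[2])/r[2]).round(1)
print(at(304,196.3,14),at(302,253,14), at(345.5,201.3,14),at(341,258.2,14))
s=read_state(); W=camera_params("wrist"); print({k:np.round(v,3) for k,v in W.items()})
print("cam in tool", (Rn.from_quat(s["eef_rot"]).as_matrix().T@(-W["R"].T@W["t"]-s["tool_pos"])).round(1), (W["R"]@Rn.from_quat(s["eef_rot"]).as_matrix()).round(2))
E
```

```text
pos [ 155.8 -579.1  221.6] yaw -1.308 q6 -0.06 turn [-0.02 -0.   -3.33] shift [ 2.736e+01 -1.881e+01 -1.000e-02] t 0.1
pos [ 155.8 -579.1  221.6] yaw -1.308 q6 -0.06 turn [-2.000e-02  1.000e-02  1.238e+01] shift [-1.881e+01 -2.736e+01 -1.000e-02] t 0.1
[ 643.1 -123.    14. ] [ 460.3 -115.5   14. ] [ 626.8 -256.3   14. ] [ 444.  -238.4   14. ]
{'fovy': np.float64(65.706), 'cx': np.float64(282.532), 'cy': np.float64(208.537), 'R': array([[ 0.259, -0.966, -0.002],
       [-0.924, -0.248,  0.292],
       [-0.282, -0.074, -0.956]]), 't': array([-599.155,  -35.961,  390.984])}
cam in tool [ 7.930e+01 -1.000e-01 -1.617e+02] [[-0.    1.    0.  ]
 [-0.96 -0.   -0.29]
 [-0.29 -0.    0.96]]
```

carry_out(increments=[0, 0, 0, 0, 0, -0.83, 0, 0, 0, 0, 0, -0.83, 0, 0, 0, 0, 0, -0.83, 0, 0, 0, 0, 0, -0.83, 0.98, -0.67, 0, 0, 0, 0, 0.98, -0.67, 0, 0, 0, 0, 0.98, -0.67, 0, 0, 0, 0, 0.98, -0.67, 0, 0, 0, 0], grip=-1)

```text
time: 0.77
tool_pos: [199.7, -467.7, 221.8]
eef_rot: [0.956, 0.293, 0.0, -0.001]
contact_force: [0.6, 0.3, 0.3]
finger_gap: 88.0
grip_force: 0.0
```

carry_out(increments=[0.98, -0.67, 0, 0, 0, 0, 0.98, -0.67, 0, 0, 0, 0, 0.98, -0.67, 0, 0, 0, 0, 0.98, -0.67, 0, 0, 0, 0, 0.98, -0.67, 0, 0, 0, 0, 0.98, -0.67, 0, 0, 0, 0, 0.98, -0.67, 0, 0, 0, 0, 0.98, -0.67, 0, 0, 0, 0])

```text
time: 1.43
tool_pos: [286.8, -246.8, 222.3]
eef_rot: [0.956, 0.293, -0.0, -0.0]
contact_force: [1.0, 0.1, 1.2]
finger_gap: 88.3
grip_force: 0.0
```

carry_out(increments=[0.98, -0.67, 0, 0, 0, 0, 0.98, -0.67, 0, 0, 0, 0, 0.98, -0.67, 0, 0, 0, 0, 0.98, -0.67, 0, 0, 0, 0, 0.98, -0.67, 0, 0, 0, 0, 0.98, -0.67, 0, 0, 0, 0, 0.98, -0.67, 0, 0, 0, 0, 0.98, -0.67, 0, 0, 0, 0])

```text
time: 2.1
tool_pos: [374.1, -25.8, 222.4]
eef_rot: [0.956, 0.293, -0.0, 0.0]
contact_force: [0.7, -0.5, 0.8]
finger_gap: 87.8
grip_force: 0.0
```

```bash
python3 - <<'E'
from h import *
go([458,194,222],-0.975)
P=camera_params("wrist"); p,d=camera("wrist"); cv2.imwrite("pics/w1.png",p[:,:,::-1])
X=cloud("wrist",d,P); np.save("X1.npy",X)
E
```

```text
pos [374.1 -25.8 222.4] yaw -0.976 q6 0.82 turn [ 0.    0.   -0.01] shift [ 7.71 -5.4   0.02] t 2.1
```

View pics/w1.png

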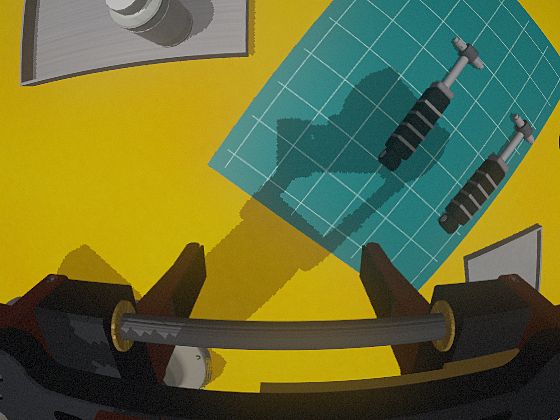

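carry_out(increments=[0.98, -0.9, 0, 0, 0, 0, 0.98, -0.9, 0, 0, 0, 0, 0.98, -0.9, 0, 0, 0, 0, 0.98, -0.9, 0, 0, 0, 0, 0.98, -0.9, 0, 0, 0, 0, 0.98, -0.9, 0, 0, 0, 0])

```text
time: 2.65
tool_pos: [420.0, 168.3, 222.3]
eef_rot: [0.956, 0.293, -0.0, 0.0]
contact_force: [1.1, -0.3, -0.3]
finger_gap: 88.2
grip_force: 0.0
```

```bash
python3 - <<'E'
from h import *
np.set_printoptions(precision=1,suppress=True)
P=camera_params("wrist"); p,d=camera("wrist"); cv2.imwrite("pics/w2.png",p[:,:,::-1])
X=cloud("wrist",d,P); np.save("X2.npy",X); z=X[...,2]
n=(abs(X[...,0]-458)<45)&(abs(X[...,1]-194)<45)
for lo,hi in ((50,100),(100,112),(112,126),(128,140)):
    c=n&(z>lo)&(z<hi); q=X[c]
    # circle fit
    A=np.c_[2*q[:,:2],np.ones(len(q))]; s=np.linalg.lstsq(A,(q[:,:2]**2).sum(1),rcond=None)[0]
    print(lo,c.sum(),q.mean(0),"circle",s[:2],np.sqrt(s[2]+s[0]**2+s[1]**2))
    if lo==128: print("encl",cv2.minEnclosingCircle(q[:,:2].astype(np.float32)))
go([458,194,222],-0.975)
E
```

```text
50 2 [480.8 210.3  71.1] circle [261.3  57.6] 267.5516155415269
100 1408 [459.6 195.6 109.4] circle [458.5 194.8] 25.15828024199987
112 410 [465.6 199.7 113.1] circle [457.7 194.3] 20.587099089818246
128 1608 [459.1 195.2 133.5] circle [459.  195.2] 12.485162387673626
encl ((458.7214050292969, 194.7684326171875), 18.118810653686523)
pos [420.4 172.8 221.3] yaw -0.972 q6 1.29 turn [-0. -0.  0.] shift [ 1.7  0.1 -0. ] t 2.7
```

View pics/w2.png

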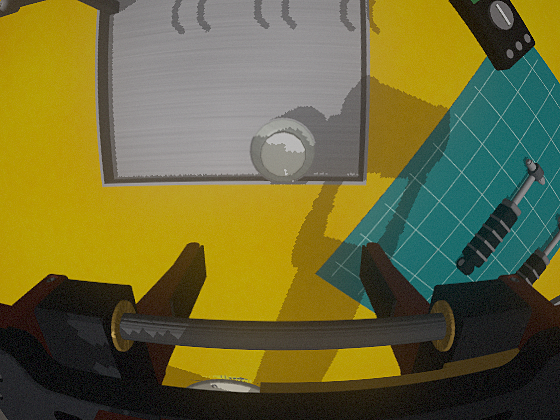

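carry_out(increments=[0.87, 0.04, 0, 0, 0, 0, 0.87, 0.05, 0, 0, 0, 0, 0, 0, 1, 0, 0, 0, 0, 0, 1, 0, 0, 0, 0, 0, 1, 0, 0, 0, 0, 0, 1, 0, 0, 0, 0, 0, 1, 0, 0, 0, 0, 0, 1, 0, 0, 0])

```text
time: 3.37
tool_pos: [457.1, 188.9, 71.0]
eef_rot: [0.956, 0.293, -0.0, 0.0]
contact_force: [0.7, -0.0, -0.5]
finger_gap: 88.0
grip_force: 0.0
```

carry_out(increments=[0, 0, 0, 0, 0, 0, 0, 0, 0, 0, 0, 0, 0, 0, 0, 0, 0, 0, 0, 0, 0, 0, 0, 0, 0, 0, 0, 0, 0, 0, 0, 0, 0, 0, 0, 0], grip=1)

```text
time: 3.87
tool_pos: [458.3, 189.9, 74.7]
eef_rot: [0.956, 0.293, 0.002, -0.0]
contact_force: [-0.6, 1.5, 4.1]
finger_gap: 56.3
grip_force: 29.8
```

carry_out(increments=[0, 0, -0.5, 0, 0, 0, 0, 0, -1, 0, 0, 0, 0, 0, -1, 0, 0, 0, 0, 0, -1, 0, 0, 0, 0, 0, -1, 0, 0, 0, 0, 0, 0, 0, 0, 0, 0, 0, 0, 0, 0, 0])

```text
time: 4.45
tool_pos: [458.1, 189.4, 186.5]
eef_rot: [0.956, 0.293, 0.002, 0.0]
contact_force: [-0.1, 0.5, -3.9]
finger_gap: 55.9
grip_force: 29.8
```

```bash
python3 - <<'E'
from h import *
for i in range(4): go([448.2,-406.3,187],-0.975); camera("wrist")
s=read_state(); print(s["finger_gap"],s["grip_force"],s["contact_force"])
E
```

```text
pos [458.1 189.4 186.5] yaw -0.976 q6 1.3 turn [ 0.01 -0.03 -0.01] shift [-13.7   19.5   -0.02] t 4.5
pos [457.3 189.2 184.4] yaw -0.976 q6 1.3 turn [ 0.    0.01 -0.01] shift [-13.67  19.51  -0.1 ] t 4.5
pos [456.8 189.  183.2] yaw -0.976 q6 1.3 turn [-0.01  0.03 -0.01] shift [-13.65  19.52  -0.15] t 4.5
pos [456.6 189.  182.7] yaw -0.976 q6 1.3 turn [-0.01  0.04 -0.01] shift [-13.64  19.52  -0.17] t 4.6
55.926984451823536 29.762974519435375 [ 0.26764526 -1.00755705 -2.92347631]
```

carry_out(increments=[-0.68, 0.98, 0, 0, 0, 0, -0.68, 0.98, 0, 0, 0, 0, -0.68, 0.98, 0, 0, 0, 0, -0.68, 0.98, 0, 0, 0, 0, -0.68, 0.98, 0, 0, 0, 0, -0.68, 0.98, 0, 0, 0, 0, -0.68, 0.98, 0, 0, 0, 0, -0.68, 0.98, 0, 0, 0, 0])

```text
time: 5.32
tool_pos: [453.7, -50.5, 183.4]
eef_rot: [0.956, 0.293, -0.001, -0.001]
contact_force: [0.3, 0.1, -2.8]
finger_gap: 56.2
grip_force: 29.8
```

carry_out(increments=[-0.68, 0.98, 0, 0, 0, 0, -0.68, 0.98, 0, 0, 0, 0, -0.68, 0.98, 0, 0, 0, 0, -0.68, 0.98, 0, 0, 0, 0, -0.68, 0.98, 0, 0, 0, 0, -0.68, 0.98, 0, 0, 0, 0, -0.68, 0.98, 0, 0, 0, 0, -0.68, 0.98, 0, 0, 0, 0])

```text
time: 5.98
tool_pos: [450.9, -288.9, 183.2]
eef_rot: [0.956, 0.293, -0.001, -0.001]
contact_force: [-0.0, 0.9, -1.6]
finger_gap: 55.8
grip_force: 29.8
```

carry_out(increments=[-0.69, 0.98, 0, 0, 0, 0, -0.69, 0.98, 0, 0, 0, 0, -0.69, 0.98, 0, 0, 0, 0, -0.69, 0.9, 0, 0, 0, 0, 0, 0, 0, 0, 0, 0, 0, 0, 0, 0, 0, 0])

```text
time: 6.48
tool_pos: [447.4, -406.6, 182.4]
eef_rot: [0.956, 0.292, -0.001, -0.002]
contact_force: [0.5, 0.9, -3.1]
finger_gap: 55.9
grip_force: 29.8
```

```bash
python3 - <<'E'
from h import *
np.set_printoptions(precision=1,suppress=True)
P=camera_params("top"); p,d=camera("top"); X=cloud("top",d)
cv2.imwrite("pics/t2.png",p[:,:,::-1])
P=camera_params("wrist"); p,d=camera("wrist"); X=cloud("wrist",d,P); cv2.imwrite("pics/w3.png",p[:,:,::-1])
z=X[...,2]; h=cv2.cvtColor(p,cv2.COLOR_RGB2HSV); g=(h[...,1]<60)&(h[...,2]>50)
c=g&(z<20)&(z>-3)&(abs(X[...,0]-415)<150)&(abs(X[...,1]+450)<150); print(c.sum(),cv2.minAreaRect(X[c][:,:2].astype(np.float32)))
go([448.2,-406.3,76],-0.975)
E
```

```text
13221 ((421.04705810546875, -445.4017333984375), (233.5740966796875, 151.56051635742188), 53.40567398071289)
pos [ 448.2 -405.   183.8] yaw -0.976 q6 0.18 turn [-0. -0. -0.] shift [-0.   0.   4.3] t 6.6
```

View pics/w3.png

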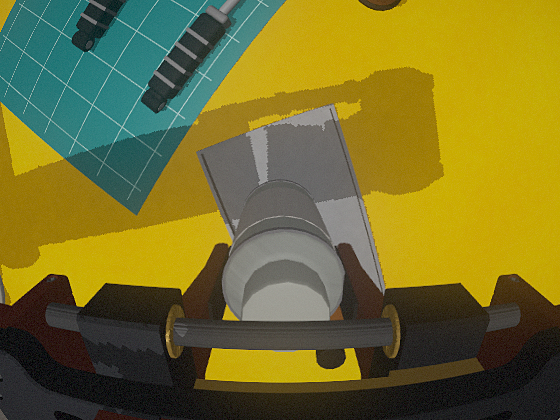

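carry_out(increments=[0, 0, 1, 0, 0, 0, 0, 0, 1, 0, 0, 0, 0, 0, 1, 0, 0, 0, 0, 0, 0.8, 0, 0, 0, 0, 0, 0.2, 0, 0, 0, 0, 0, 0.1, 0, 0, 0, 0, 0, 0.1, 0, 0, 0, 0, 0, 0, 0, 0, 0])

```text
time: 7.25
tool_pos: [449.1, -406.0, 81.6]
eef_rot: [0.956, 0.293, 0.001, 0.001]
contact_force: [0.0, 0.6, -2.9]
finger_gap: 55.7
grip_force: 29.8
```

carry_out(increments=[0, 0, 0.05, 0, 0, 0, 0, 0, 0.05, 0, 0, 0, 0, 0, 0.05, 0, 0, 0, 0, 0, 0, 0, 0, 0])

```text
time: 7.58
tool_pos: [448.5, -406.0, 76.6]
eef_rot: [0.956, 0.293, 0.0, 0.0]
contact_force: [0.5, -0.3, -2.6]
finger_gap: 55.7
grip_force: 29.8
```

carry_out(increments=[0, 0, 0.05, 0, 0, 0, 0, 0, 0.05, 0, 0, 0, 0, 0, 0, 0, 0, 0])

```text
time: 7.83
tool_pos: [448.6, -406.1, 74.8]
eef_rot: [0.956, 0.293, 0.0, 0.0]
contact_force: [-2.0, 0.8, 2.3]
finger_gap: 55.7
grip_force: 29.9
```

carry_out(increments=[0, 0, 0, 0, 0, 0, 0, 0, 0, 0, 0, 0, 0, 0, 0, 0, 0, 0, 0, 0, 0, 0, 0, 0], grip=-1)

```text
time: 8.17
tool_pos: [448.5, -406.0, 73.9]
eef_rot: [0.956, 0.293, 0.0, 0.0]
contact_force: [-0.6, 0.2, -0.1]
finger_gap: 79.1
grip_force: 0.0
```

carry_out(increments=[0, 0, -0.5, 0, 0, 0, 0, 0, -1, 0, 0, 0, 0, 0, -1, 0, 0, 0, 0, 0, -1, 0, 0, 0, 0, 0, -1, 0, 0, 0, 0, 0, -1, 0, 0, 0, 0, 0, -1, 0, 0, 0])

```text
time: 8.75
tool_pos: [448.3, -405.8, 238.8]
eef_rot: [0.956, 0.293, 0.0, 0.001]
contact_force: [0.2, -0.4, 1.3]
finger_gap: 87.6
grip_force: 0.0
```

```bash
python3 - <<'E'
from h import *
np.set_printoptions(precision=1,suppress=True)
camera("wrist");P=camera_params("wrist"); p,d=camera("wrist"); X=cloud("wrist",d,P); cv2.imwrite("pics/w4.png",p[:,:,::-1])
z=X[...,2]; c=(z>125)&(z<140)&(np.hypot(X[...,0]-448,X[...,1]+406)<60); print("can",X[c].mean(0),c.sum())
go([530,-250,222],-1.67)
E
```

```text
can [ 450.5 -401.5  133.3] 1264
pos [ 449.4 -407.   243.3] yaw -0.976 q6 0.18 turn [ 0.1 -0.1  6.9] shift [ 2.6 -6.6  0.8] t 8.8
```

carry_out(increments=[0, 0, 0, 0, 0, 0.98, 0, 0, 0, 0, 0, 0.98, 0, 0, 0, 0, 0, 0.98, 0, 0, 0, 0, 0, 0.98, 0, 0, 0, 0, 0, 0.98, 0, 0, 0, 0, 0, 0.98, 0, 0, 0, 0, 0, 0.98])

```text
time: 9.43
tool_pos: [448.2, -405.8, 235.7]
eef_rot: [0.999, -0.048, -0.0, -0.0]
contact_force: [0.2, 0.3, -0.5]
finger_gap: 87.7
grip_force: 0.0
```

carry_out(increments=[0.37, -0.94, 0, 0, 0, 0, 0.37, -0.94, 0, 0, 0, 0, 0.37, -0.94, 0, 0, 0, 0, 0.37, -0.94, 0, 0, 0, 0, 0.37, -0.94, 0, 0, 0, 0, 0.37, -0.94, 0, 0, 0, 0, 0.37, -0.94, 0, 0, 0, 0, 0, 0, 0, 0, 0, 0])

```text
time: 10.1
tool_pos: [529.3, -244.2, 235.9]
eef_rot: [0.999, -0.043, 0.0, -0.001]
contact_force: [-0.9, -0.3, -0.1]
finger_gap: 88.1
grip_force: 0.0
```

```bash
python3 - <<'E'
from h import *
np.set_printoptions(precision=1,suppress=True)
camera("wrist");P=camera_params("wrist"); p,d=camera("wrist"); X=cloud("wrist",d,P); cv2.imwrite("pics/w5.png",p[:,:,::-1]); np.save("X5.npy",X)
for (x,y) in ((627,-256),(643,-123)):
    z=X[...,2]; c=(z>5)&(z<40)&(abs(X[...,1]-y)<45)&(X[...,0]>x-35)&(X[...,0]<x+25); q=X[c]
    # pin points: far lateral from the eye
    print(c.sum(),np.percentile(q[:,2],[5,50,95]),cv2.minAreaRect(q[:,:2].astype(np.float32)))
go([627,-256,222],-1.67)
E
```

```text
772 [15.5 19.2 24.6] ((620.2804565429688, -258.78350830078125), (48.83433151245117, 46.22560501098633), 26.573461532592773)
695 [14.2 18.8 24.5] ((637.597412109375, -118.85931396484375), (45.93134689331055, 49.19036102294922), 54.966575622558594)
pos [ 528.  -247.3  235.9] yaw -1.66 q6 1.16 turn [0.  0.  0.1] shift [ 4.  -0.1  0.6] t 10.2
```

View pics/w5.png

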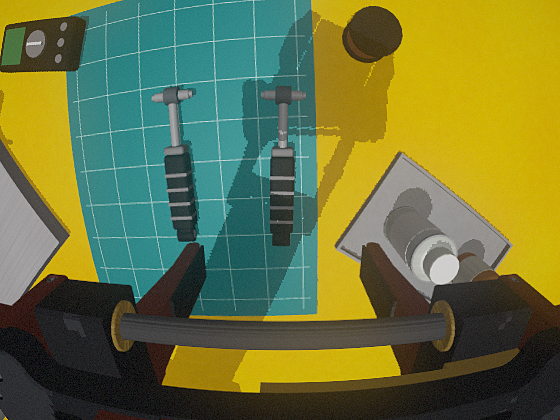

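```bash
cat >> h.py <<'E'
def damper(X,x,y):
    """pin x,y and axis angle from a cloud, pin near x,y, damper about along +x"""
    z=X[...,2]; q=X[(z>7)&(z<40)&(abs(X[...,1]-y)<60)&(X[...,0]>x-210)&(X[...,0]<x+45)][:,:2]
    a=0.; o=np.array([x,y],float)
    for _ in range(8):
        e=np.array([np.cos(a),np.sin(a)]); n=np.array([-e[1],e[0]]); r=q-o; l=r@e; w=r@n
        p=(l>-14)&(l<14)&(abs(w)>11)&(abs(w)<30)
        cyl=(l>-160)&(l<-70)&(abs(w)<25); rod=(l>-60)&(l<-20)&(abs(w)<12)
        mid=lambda m:(np.percentile(w[m],3)+np.percentile(w[m],97))/2
        wc,wr=mid(cyl),mid(rod); s=(wr-wc)/(l[rod].mean()-l[cyl].mean())
        pl=(np.percentile(l[p],10)+np.percentile(l[p],90))/2
        pe=q[p]; o=o+e*pl+n*(wr-s*l[rod].mean()); a+=s
    wp=w[p]; f=np.polyfit(w[p],l[p],1)
    return o,a,"pin ends",wp.min(),wp.max(),"pin skew",f[0],p.sum()
E
python3 - <<'E'
from h import *
X=np.load("X5.npy")
for g in ((622,-256),(638,-120)): print(damper(X,*g))
E
```

```text
(array([ 627.80178007, -255.48470003]), np.float64(-0.10577329985418227), 'pin ends', np.float64(-25.55993347189675), np.float64(25.376975389262004), 'pin skew', np.float64(0.000881420808302705), np.int64(230))
(array([ 643.82067579, -122.88319157]), np.float64(-0.03542434743603424), 'pin ends', np.float64(-26.388583492842308), np.float64(26.21996170781873), 'pin skew', np.float64(0.0034681165557617667), np.int64(208))
```

```bash
python3 - <<'E'
from h import *
for i in range(3): go([627.8,-255.5,5],-1.6766);camera("wrist")
E
```

```text
pos [ 528.  -247.3  235.9] yaw -1.66 q6 1.16 turn [0.   0.01 0.16] shift [ 4.01 -0.1   9.24] t 10.2
pos [ 527.7 -248.1  236. ] yaw -1.662 q6 1.16 turn [0.   0.01 0.15] shift [ 4.01 -0.13  9.24] t 10.2
pos [ 527.5 -248.6  236.1] yaw -1.663 q6 1.16 turn [0.   0.01 0.14] shift [ 4.02 -0.15  9.24] t 10.3
```

carry_out(increments=[1, -0.04, 0, 0, 0, 0.14, 1, -0.04, 0, 0, 0, 0, 1, -0.04, 0, 0, 0, 0, 1, -0.04, 0, 0, 0, 0, 0, 0, 1, 0, 0, 0, 0, 0, 1, 0, 0, 0, 0, 0, 1, 0, 0, 0, 0, 0, 1, 0, 0, 0])

```text
time: 11.02
tool_pos: [627.3, -255.6, 134.8]
eef_rot: [0.999, -0.053, -0.0, 0.0]
contact_force: [0.8, 1.0, -0.3]
finger_gap: 88.0
grip_force: 0.0
```

carry_out(increments=[0, 0, 1, 0, 0, 0, 0, 0, 1, 0, 0, 0, 0, 0, 1, 0, 0, 0, 0, 0, 0.6, 0, 0, 0, 0, 0, 0, 0, 0, 0, 0, 0, 0, 0, 0, 0, 0, 0, 0, 0, 0, 0])

```text
time: 11.6
tool_pos: [628.2, -255.2, 48.0]
eef_rot: [0.999, -0.053, 0.001, 0.0]
contact_force: [-0.3, -0.8, 0.7]
finger_gap: 88.0
grip_force: 0.0
```

```bash
python3 - <<'E'
from h import *
camera("wrist"); go([627.8,-255.5,5],-1.6766)
P=camera_params("wrist"); p,d=camera("wrist"); X=cloud("wrist",d,P); cv2.imwrite("pics/w6.png",p[:,:,::-1])
E
```

```text
pos [ 628.6 -255.2   48.7] yaw -1.677 q6 1.24 turn [ 0.01 -0.03 -0.  ] shift [-0.03  0.01  1.75] t 11.7
```

View pics/w6.png

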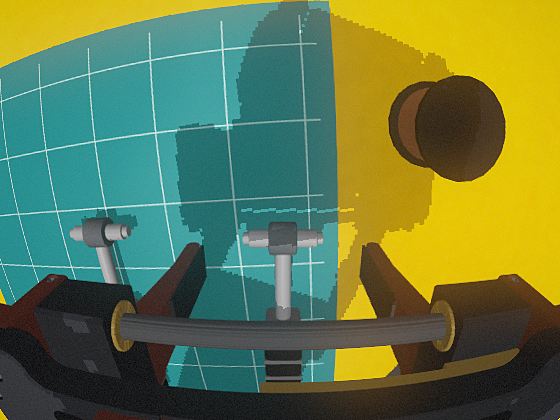

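carry_out(increments=[0, 0, 0.6, 0, 0, 0, 0, 0, 0.6, 0, 0, 0, 0, 0, 0.45, 0, 0, 0, 0, 0, 0, 0, 0, 0, 0, 0, 0, 0, 0, 0])

```text
time: 12.12
tool_pos: [627.6, -254.1, 5.1]
eef_rot: [0.999, -0.053, -0.0, -0.0]
contact_force: [-1.1, -0.5, 0.3]
finger_gap: 87.9
grip_force: 0.0
```

carry_out(increments=[0, 0, 0, 0, 0, 0, 0, 0, 0, 0, 0, 0, 0, 0, 0, 0, 0, 0, 0, 0, 0, 0, 0, 0, 0, 0, 0, 0, 0, 0, 0, 0, 0, 0, 0, 0], grip=1)

```text
time: 12.62
tool_pos: [627.9, -254.3, 5.4]
eef_rot: [0.999, -0.053, 0.0, 0.0]
contact_force: [1.5, 0.0, -0.0]
finger_gap: 51.8
grip_force: 28.6
```

carry_out(increments=[0, 0, -0.4, 0, 0, 0, 0, 0, -0.8, 0, 0, 0, 0, 0, -1, 0, 0, 0, 0, 0, -1, 0, 0, 0, 0, 0, -1, 0, 0, 0, 0, 0, -1, 0, 0, 0, 0, 0, -1, 0, 0, 0, 0, 0, -1, 0, 0, 0])

```text
time: 13.28
tool_pos: [627.1, -253.9, 185.6]
eef_rot: [0.999, -0.053, -0.001, -0.0]
contact_force: [0.3, 0.1, -5.4]
finger_gap: 50.8
grip_force: 30.0
```

carry_out(increments=[0, 0, -1, 0, 0, 0, 0, 0, -1, 0, 0, 0, 0, 0, -1, 0, 0, 0, 0, 0, -1, 0, 0, 0, 0, 0, -0.8, 0, 0, 0, 0, 0, 0, 0, 0, 0, 0, 0, 0, 0, 0, 0])

```text
time: 13.87
tool_pos: [628.1, -254.3, 305.9]
eef_rot: [0.999, -0.053, 0.001, 0.0]
contact_force: [0.2, -0.1, -4.9]
finger_gap: 50.7
grip_force: 30.0
```

```bash
cat >> h.py <<'E'
def hang():
    """lean of the held damper in the tool x-z plane: points under the grip"""
    camera("wrist"); s=read_state(); P=camera_params("wrist"); p,d=camera("wrist"); X=cloud("wrist",d,P)
    T=Rn.from_quat(s["eef_rot"]).as_matrix(); q=(X-s["tool_pos"])@T
    m=(abs(q[...,1])<18)&(X[...,2]>12)&(q[...,2]>10)&(q[...,2]<190)&(abs(q[...,0])<190)
    q=q[m]; print("hang pts",len(q),"grip",s["grip_force"].round(1),s["finger_gap"].round(2),"t",round(s["time"],1))
    for lo in (10,30,50,80,110,140,170):
        r=q[(q[:,2]>lo)&(q[:,2]<lo+20)]
        if len(r)>5: print(lo,len(r),"x",np.percentile(r[:,0],[5,50,95]).round(0),"y",np.percentile(r[:,1],[5,50,95]).round(0))
    return p
E
python3 - <<'E'
from h import *
p=hang(); cv2.imwrite("pics/w7.png",p[:,:,::-1]); print(read_state()["tool_pos"],read_state()["contact_force"])
E
```

```text
Traceback (most recent call last):
  File "h.py", line 39, in hang
    q=q[m]; print("hang pts",len(q),"grip",s["grip_force"].round(1),s["finger_gap"].round(2),"t",round(s["time"],1))
                                           ^^^^^^^^^^^^^^^^^^^^^
AttributeError: 'float' object has no attribute 'round'
```

```bash
sed -i 's/s\["grip_force"\].round(1),s\["finger_gap"\].round(2)/round(s["grip_force"],1),round(s["finger_gap"],2)/' h.py
python3 - <<'E'
from h import *
p=hang(); cv2.imwrite("pics/w7.png",p[:,:,::-1]); print(read_state()["tool_pos"],read_state()["contact_force"],read_state()["torque"])
E
```

```text
hang pts 2330 grip 30.0 50.69 t 14.0
10 209 x [4. 7. 7.] y [-4. -0.  5.]
30 171 x [4. 7. 8.] y [-5.  0.  5.]
50 1166 x [-6.  9. 16.] y [-12.   0.  12.]
80 227 x [15. 17. 19.] y [-14.  -1.  12.]
110 157 x [16. 18. 19.] y [-14.  -1.  11.]
140 100 x [16. 18. 19.] y [-15.  -1.  11.]
[ 627.24002333 -253.99987677  302.08501744] [-0.92137394  0.28771088 -4.90237644] [ 0.04625309  0.16352244 -0.03897064]
```

View pics/w7.png

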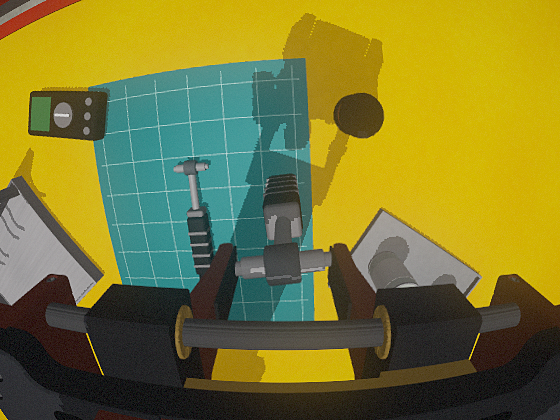

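carry_out(increments=[0, 0, 0, 0, 0, 0, 0, 0, 0, 0, 0, 0, 0, 0, 0, 0, 0, 0], grip=-0.12)

```text
time: 14.32
tool_pos: [627.7, -254.2, 304.4]
eef_rot: [0.999, -0.053, -0.0, -0.0]
contact_force: [1.3, 0.2, -3.8]
finger_gap: 50.4
grip_force: 30.0
```

carry_out(increments=[0, 0, 0, 0, 0, 0, 0, 0, 0, 0, 0, 0], grip=-0.14)

```text
time: 14.48
tool_pos: [627.7, -254.2, 305.1]
eef_rot: [0.999, -0.053, -0.0, -0.0]
contact_force: [0.3, -0.2, -4.8]
finger_gap: 50.6
grip_force: 30.0
```

carry_out(increments=[0, 0, 0, 0, 0, 0, 0, 0, 0, 0, 0, 0], grip=-0.155)

```text
time: 14.65
tool_pos: [627.8, -254.2, 305.2]
eef_rot: [0.999, -0.053, 0.0, 0.0]
contact_force: [0.3, 0.5, -3.9]
finger_gap: 50.8
grip_force: 30.0
```

carry_out(increments=[0, 0, 0, 0, 0, 0, 0, 0, 0, 0, 0, 0], grip=-0.165)

```text
time: 14.82
tool_pos: [627.8, -254.2, 305.2]
eef_rot: [0.999, -0.053, 0.0, 0.0]
contact_force: [0.8, 0.2, -4.4]
finger_gap: 51.8
grip_force: 11.5
```

carry_out(increments=[0, 0, 0, 0, 0, 0, 0, 0, 0, 0, 0, 0, 0, 0, 0, 0, 0, 0, 0, 0, 0, 0, 0, 0, 0, 0, 0, 0, 0, 0, 0, 0, 0, 0, 0, 0, 0, 0, 0, 0, 0, 0, 0, 0, 0, 0, 0, 0])

```text
time: 15.48
tool_pos: [627.7, -254.2, 305.1]
eef_rot: [0.999, -0.053, -0.0, -0.0]
contact_force: [-0.6, 0.2, -4.9]
finger_gap: 51.3
grip_force: 11.1
```

carry_out(increments=[0, 0, 0, 0, 0, 0, 0, 0, 0, 0, 0, 0, 0, 0, 0, 0, 0, 0, 0, 0, 0, 0, 0, 0, 0, 0, 0, 0, 0, 0, 0, 0, 0, 0, 0, 0, 0, 0, 0, 0, 0, 0, 0, 0, 0, 0, 0, 0])

```text
time: 16.15
tool_pos: [627.8, -254.2, 305.1]
eef_rot: [0.999, -0.053, 0.0, -0.0]
contact_force: [-0.4, 1.2, -3.8]
finger_gap: 51.5
grip_force: 11.1
```

```bash
python3 - <<'E'
from h import *
p=hang(); hang(); print(read_state()["tool_pos"],read_state()["contact_force"])
E
```

```text
hang pts 2459 grip 11.1 51.35 t 16.2
10 228 x [5. 7. 8.] y [-5. -0.  5.]
30 190 x [ 5.  8. 10.] y [-5. -0.  5.]
50 1186 x [-4. 12. 19.] y [-12.  -0.  12.]
80 249 x [18. 20. 22.] y [-14.  -2.  11.]
110 176 x [20. 22. 24.] y [-14.  -2.  10.]
140 107 x [21. 23. 25.] y [-15.  -2.  10.]
hang pts 2451 grip 11.1 51.41 t 16.3
10 232 x [5. 7. 9.] y [-5. -0.  5.]
30 185 x [5. 8. 9.] y [-5. -0.  5.]
50 1186 x [-4. 11. 19.] y [-12.  -0.  12.]
80 244 x [18. 20. 21.] y [-14.  -1.  11.]
110 175 x [20. 22. 23.] y [-14.  -2.  10.]
140 97 x [21. 23. 24.] y [-15.  -2.  10.]
[ 627.77243285 -254.19157672  305.12990443] [ 0.19586169  0.11259991 -4.49134511]
```

carry_out(increments=[0, 0, 0, 0, 0, 0, 0, 0, 0, 0, 0, 0, 0, 0, 0, 0, 0, 0, 0, 0, 0, 0, 0, 0], grip=-0.168)

```text
time: 16.68
tool_pos: [627.7, -254.2, 305.1]
eef_rot: [0.999, -0.053, -0.0, -0.0]
contact_force: [-1.1, -0.2, -4.9]
finger_gap: 51.4
grip_force: 9.3
```

```bash
python3 - <<'E'
from h import *
for i in range(4): hang(); camera("top")
print(read_state()["tool_pos"],read_state()["contact_force"])
E
```

```text
hang pts 2442 grip 9.3 51.29 t 16.7
10 227 x [5. 7. 8.] y [-5. -0.  5.]
30 189 x [5. 8. 9.] y [-5. -0.  5.]
50 1187 x [-5. 11. 18.] y [-12.  -0.  12.]
80 235 x [18. 20. 21.] y [-14.  -2.  11.]
110 173 x [19. 21. 23.] y [-14.  -2.  10.]
140 102 x [21. 23. 24.] y [-15.  -2.  11.]
hang pts 2414 grip 9.3 51.69 t 16.9
10 231 x [5. 7. 8.] y [-5. -0.  5.]
30 181 x [5. 8. 9.] y [-5. -0.  5.]
50 1179 x [-5. 11. 18.] y [-12.  -0.  12.]
80 237 x [17. 19. 21.] y [-14.  -2.  11.]
110 167 x [18. 20. 22.] y [-14.  -2.  10.]
140 98 x [19. 22. 23.] y [-14.  -2.  11.]
hang pts 2367 grip 9.3 51.68 t 17.0
10 213 x [4. 7. 8.] y [-5. -0.  5.]
30 178 x [4. 7. 8.] y [-5. -0.  5.]
50 1175 x [-6. 10. 17.] y [-12.  -0.  12.]
80 229 x [16. 18. 19.] y [-14.  -2.  11.]
110 162 x [17. 19. 20.] y [-14.  -2.  11.]
140 98 x [17. 20. 21.] y [-15.  -2.  11.]
hang pts 2408 grip 9.3 51.68 t 17.2
10 219 x [5. 7. 8.] y [-5. -0.  5.]
30 184 x [5. 8. 9.] y [-5. -0.  5.]
50 1184 x [-5. 11. 18.] y [-12.  -0.  12.]
80 231 x [17. 19. 20.] y [-14.  -2.  11.]
110 168 x [18. 20. 22.] y [-14.  -2.  10.]
140 102 x [19. 21. 23.] y [-14.  -1.  11.]
[ 627.78355944 -254.18567335  305.15800284] [-0.14083084 -0.77288528 -5.04140742]
```

carry_out(increments=[0, 0, 0, 0, 0, 0, 0, 0, 0, 0, 0, 0, 0, 0, 0, 0, 0, 0, 0, 0, 0, 0, 0, 0, 0, 0, 0, 0, 0, 0, 0, 0, 0, 0, 0, 0, 0, 0, 0, 0, 0, 0, 0, 0, 0, 0, 0, 0])

```text
time: 17.95
tool_pos: [627.8, -254.2, 305.1]
eef_rot: [0.999, -0.053, 0.0, 0.0]
contact_force: [-0.6, -0.7, -4.7]
finger_gap: 51.7
grip_force: 9.3
```

carry_out(increments=[0, 0, 0, 0, 0, 0, 0, 0, 0, 0, 0, 0, 0, 0, 0, 0, 0, 0, 0, 0, 0, 0, 0, 0, 0, 0, 0, 0, 0, 0, 0, 0, 0, 0, 0, 0, 0, 0, 0, 0, 0, 0, 0, 0, 0, 0, 0, 0])

```text
time: 18.62
tool_pos: [627.7, -254.2, 305.1]
eef_rot: [0.999, -0.053, -0.0, -0.0]
contact_force: [-0.2, 0.6, -4.0]
finger_gap: 51.4
grip_force: 9.3
```

carry_out(increments=[0, 0, 0, 0, 0, 0, 0, 0, 0, 0, 0, 0, 0, 0, 0, 0, 0, 0, 0, 0, 0, 0, 0, 0, 0, 0, 0, 0, 0, 0], grip=1)

```text
time: 19.03
tool_pos: [627.7, -254.2, 305.1]
eef_rot: [0.999, -0.053, -0.0, -0.0]
contact_force: [0.1, -0.8, -4.8]
finger_gap: 50.8
grip_force: 30.0
```

```bash
python3 - <<'E'
from h import *
hang(); 
s=read_state(); print(s["tool_pos"],s["contact_force"],s["torque"])
yaw=.5957; o=np.array([532.3,322.8]); R=np.array([[np.cos(yaw),-np.sin(yaw)],[np.sin(yaw),np.cos(yaw)]])
for y in (-100,0,100): print(o+R@[0,y])
go([*(o+R@[-150,0]),305],-0.975)
E
```

```text
hang pts 2437 grip 30.0 50.88 t 19.1
10 228 x [5. 7. 8.] y [-5. -0.  5.]
30 184 x [5. 8. 9.] y [-5. -0.  5.]
50 1191 x [-5. 11. 18.] y [-12.  -0.  12.]
80 245 x [17. 20. 21.] y [-14.  -1.  11.]
110 171 x [19. 21. 22.] y [-14.  -1.  10.]
140 98 x [20. 22. 24.] y [-15.  -2.  10.]
[ 627.72678603 -254.22572585  305.12603872] [-0.00599674  0.98902649 -5.25166633] [0.03209047 0.06501859 0.04250058]
[588.40883211 240.02440602]
[532.3 322.8]
[476.19116789 405.57559398]
pos [ 627.7 -254.2  305.1] yaw -1.676 q6 1.24 turn [-0.    0.   -7.01] shift [ 3.790e+00 -2.125e+01  1.000e-02] t 19.1
```

carry_out(increments=[0, 0, 0, 0, 0, -0.5, 0, 0, 0, 0, 0, -1, 0, 0, 0, 0, 0, -1, 0, 0, 0, 0, 0, -1, 0, 0, 0, 0, 0, -1, 0, 0, 0, 0, 0, -1, 0, 0, 0, 0, 0, -1, 0, 0, 0, 0, 0, -0.51])

```text
time: 19.8
tool_pos: [627.8, -254.2, 305.1]
eef_rot: [0.955, 0.296, 0.0, 0.0]
contact_force: [0.0, -0.2, -3.9]
finger_gap: 50.8
grip_force: 30.0
```

```bash
python3 - <<'E'
from h import *
hang(); go([464,156,305],-0.975)
E
```

```text
hang pts 2456 grip 30.0 50.7 t 19.9
10 233 x [5. 8. 9.] y [-5. -1.  4.]
30 185 x [ 6.  9. 10.] y [-6. -1.  4.]
50 1188 x [-4. 12. 19.] y [-13.  -1.  11.]
80 245 x [18. 20. 22.] y [-15.  -2.  11.]
110 178 x [20. 22. 24.] y [-15.  -3.  10.]
140 104 x [21. 23. 25.] y [-15.  -3.  10.]
pos [ 627.8 -254.2  305.2] yaw -0.975 q6 0.54 turn [ 0. -0.  0.] shift [ 3.790e+00 -1.726e+01  1.000e-02] t 19.9
```

carry_out(increments=[0.04, -0.2, 0, 0, 0, 0, 0.09, -0.4, 0, 0, 0, 0, 0.13, -0.6, 0, 0, 0, 0, 0.18, -0.825, 0, 0, 0, 0, 0.18, -0.825, 0, 0, 0, 0, 0.18, -0.825, 0, 0, 0, 0, 0.18, -0.825, 0, 0, 0, 0, 0.18, -0.825, 0, 0, 0, 0])

```text
time: 20.57
tool_pos: [576.3, -126.5, 305.3]
eef_rot: [0.956, 0.293, 0.0, 0.0]
contact_force: [0.4, 0.0, -3.6]
finger_gap: 50.5
grip_force: 30.0
```

carry_out(increments=[0.18, -0.825, 0, 0, 0, 0, 0.18, -0.825, 0, 0, 0, 0, 0.18, -0.825, 0, 0, 0, 0, 0.18, -0.825, 0, 0, 0, 0, 0.18, -0.825, 0, 0, 0, 0, 0.18, -0.825, 0, 0, 0, 0, 0.18, -0.825, 0, 0, 0, 0, 0.18, -0.825, 0, 0, 0, 0])

```text
time: 21.23
tool_pos: [513.4, 30.2, 305.5]
eef_rot: [0.956, 0.293, 0.0, 0.0]
contact_force: [0.1, 0.4, -4.5]
finger_gap: 50.8
grip_force: 30.0
```

carry_out(increments=[0.18, -0.825, 0, 0, 0, 0, 0.18, -0.825, 0, 0, 0, 0, 0.18, -0.825, 0, 0, 0, 0, 0.18, -0.825, 0, 0, 0, 0, 0.18, -0.825, 0, 0, 0, 0, 0.13, -0.6, 0, 0, 0, 0, 0.09, -0.4, 0, 0, 0, 0, 0.04, -0.2, 0, 0, 0, 0])

```text
time: 21.9
tool_pos: [462.8, 156.7, 305.5]
eef_rot: [0.956, 0.294, 0.0, -0.0]
contact_force: [1.0, -0.3, -3.2]
finger_gap: 50.6
grip_force: 30.0
```

```bash
python3 - <<'E'
from h import *
camera("wrist");hang(); P=camera_params("wrist"); p,d=camera("wrist"); X=cloud("wrist",d,P); np.save("X8.npy",X); cv2.imwrite("pics/w8.png",p[:,:,::-1])
go([464,156,305],-0.975)
E
```

```text
hang pts 3347 grip 30.0 50.42 t 22.0
10 238 x [5. 8. 9.] y [-5. -1.  4.]
30 279 x [  6.   9. 127.] y [-17.  -1.  16.]
50 1398 x [ -4.  14. 130.] y [-14.  -1.  13.]
80 692 x [ 20. 146. 161.] y [-17.  -3.  17.]
110 169 x [21. 23. 24.] y [-15.  -3.  10.]
140 106 x [22. 24. 26.] y [-16.  -3.  10.]
pos [463.8 154.9 305.2] yaw -0.976 q6 1.23 turn [ 0.01  0.   -0.01] shift [ 0.03 -0.03  0.01] t 22.1
```

View pics/w8.png

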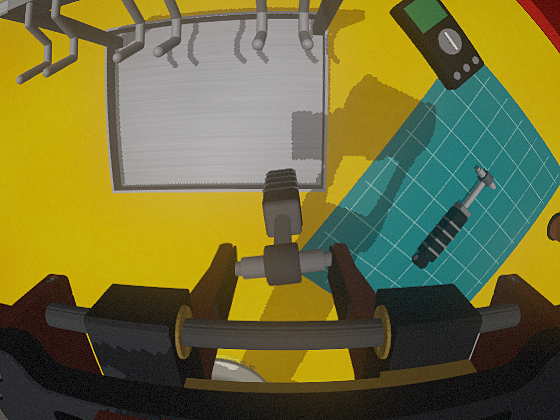

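```bash
python3 - <<'E'
from h import *
X=np.load("X8.npy"); s=read_state()
yaw=.5957; o=np.array([532.3,322.8]); R=np.array([[np.cos(yaw),-np.sin(yaw)],[np.sin(yaw),np.cos(yaw)]])
q=(X[...,:2]-o)@R; z=X[...,2]
for k in (-116,-84,-16,16,84,116):
    for lo,hi,x0,x1 in ((205,225,-12,12),(225,262,-40,-10),):
        m=(abs(q[...,1]-k)<11)&(z>lo)&(z<hi)&(q[...,0]>x0)&(q[...,0]<x1)
        if m.sum()>8: print(k,lo,m.sum(),"y",np.percentile(q[m][:,1],[5,50,95]).round(1),"x",np.percentile(q[m][:,0],[5,50,95]).round(1),"z",np.percentile(z[m],[5,50,98]).round(1), "slope",np.polyfit(q[m][:,0],q[m][:,1],1)[0].round(3))
for name,lo,hi in (("rim front",22,36),("floor",-2,10)):
    h=(z>lo)&(z<hi)&(abs(q[...,1])<130)&(q[...,0]<-165)&(q[...,0]>-190); 
    if h.sum()>20: print(name,h.sum(),np.percentile(q[h][:,0],[5,50,95]),np.polyfit(q[h][:,1],q[h][:,0],1))
h=(z>22)&(z<36)&(abs(q[...,1]+160)<10)&(q[...,0]<40)&(q[...,0]>-170); print("right rim",h.sum(),np.percentile(q[h][:,1],[5,50,95]),np.polyfit(q[h][:,0],q[h][:,1],1))
print("tcp in rack",(s["tool_pos"][:2]-o)@R,"mat z",np.nanmedian(z[200:300,480:540]))
E
```

```text
-116 205 279 y [-119.1 -115.2 -111.6] x [-8.7  1.7 10.5] z [215.8 218.2 224.3] slope -0.037
-116 225 190 y [-118.3 -114.7 -111.6] x [-28.9 -23.9 -12.5] z [229.2 254.  257.1] slope 0.067
-84 205 279 y [-87.2 -83.8 -80.4] x [-7.8  2.3 10.9] z [215.9 218.4 224.6] slope 0.004
-84 225 193 y [-87.4 -84.2 -80.8] x [-28.8 -23.9 -12.3] z [228.7 254.2 257.4] slope -0.052
-16 205 275 y [-19.6 -17.2 -12.8] x [-9.5  1.9 11.1] z [215.3 218.2 224. ] slope 0.05
-16 225 257 y [-19.7 -18.2 -14.4] x [-28.3 -22.1 -12.5] z [227.  248.1 256.9] slope -0.107
16 205 264 y [12.2 14.4 18.6] x [-9.8  1.6 11. ] z [214.6 218.  224. ] slope 0.046
16 225 270 y [12.3 13.6 17.5] x [-28.1 -21.5 -12.8] z [227.1 246.3 257. ] slope -0.081
84 205 223 y [80.1 81.7 86. ] x [-10.6   1.1  11.1] z [214.  218.  223.9] slope 0.056
84 225 263 y [80.  81.5 84.5] x [-27.8 -20.7 -13. ] z [227.7 244.  256.6] slope -0.055
116 205 209 y [111.9 113.6 117.6] x [-10.4   0.4  10.9] z [213.6 218.  224.4] slope 0.04
116 225 250 y [111.8 113.4 116.7] x [-27.6 -21.1 -12.8] z [227.1 243.7 256.7] slope -0.036
rim front 584 [-179.58669192 -176.85922083 -175.02213855] [ 9.67876508e-04 -1.77141038e+02]
floor 1288 [-189.35021385 -172.27036555 -165.86212581] [ 2.38652735e-03 -1.73948378e+02]
right rim 554 [-159.11255941 -156.99484119 -155.00446508] [-7.61887576e-04 -1.57048577e+02]
tcp in rack [-150.93360423 -100.49490307] mat z 0.6028522923410862
```

carry_out(increments=[0, 0, 0.2, 0, 0, 0, 0, 0, 0.4, 0, 0, 0, 0, 0, 0.5, 0, 0, 0, 0, 0, 0.4, 0, 0, 0, 0, 0, 0.2, 0, 0, 0, 0, 0, 0, 0, 0, 0, 0, 0, 0, 0, 0, 0])

```text
time: 22.68
tool_pos: [463.4, 155.3, 262.2]
eef_rot: [0.956, 0.293, -0.0, 0.0]
contact_force: [0.1, -0.0, -4.0]
finger_gap: 50.7
grip_force: 30.0
```

```bash
python3 - <<'E'
from h import *
hang(); s=read_state(); P=camera_params("wrist"); p,d=camera("wrist"); X=cloud("wrist",d,P)
T=Rn.from_quat(s["eef_rot"]).as_matrix(); q=(X-s["tool_pos"])@T
m=(abs(q[...,1])>8)&(abs(q[...,1])<14)&(abs(q[...,0]-3)<10)&(q[...,2]>20)&(q[...,2]<100); print("cyl top tool z",np.percentile(q[m][:,2],[2,10,50,90]))
m=(abs(q[...,1])>11)&(abs(q[...,1])<24)&(abs(q[...,0])<15)&(q[...,2]>-40)&(q[...,2]<20); print("pin top tool z",np.percentile(q[m][:,2],[2,10,50]),np.percentile(q[m][:,0],[2,50,98]),np.percentile(q[m][:,1],[1,99]))
yaw=.5957; o=np.array([532.3,322.8]); R=np.array([[np.cos(yaw),-np.sin(yaw)],[np.sin(yaw),np.cos(yaw)]])
go([*(o+R@[-1,-100.3]),263],yaw-np.pi/2)
E
```

```text
hang pts 3015 grip 30.0 50.85 t 22.7
10 379 x [  5.   8. 135.] y [-16.  -1.  15.]
30 570 x [  7. 144. 153.] y [-17.  -0.  17.]
50 1199 x [-4. 12. 19.] y [-13.  -1.  11.]
80 245 x [19. 21. 22.] y [-15.  -2.  10.]
110 177 x [21. 23. 24.] y [-15.  -3.  10.]
140 106 x [22. 25. 26.] y [-15.  -3.   9.]
cyl top tool z [53.5860147  54.10906799 55.32362689 57.36301769]
pin top tool z [-13.23155693 -12.68453938 -11.14648096] [-4.547697    3.723746    9.05504896] [-23.78421432  23.65197985]
pos [463.8 155.5 263.5] yaw -0.975 q6 1.23 turn [ 0.   -0.01  0.  ] shift [5.98 0.01 0.02] t 22.8
```

carry_out(increments=[0, 0, 0.04, 0, 0, 0, 0, 0, 0.04, 0, 0, 0, 0, 0, 0.04, 0, 0, 0, 0, 0, 0, 0, 0, 0, 0, 0, 0, 0, 0, 0, 0, 0, 0, 0, 0, 0, 0, 0, 0, 0, 0, 0, 0, 0, 0, 0, 0, 0], grip=-0.168)

```text
time: 23.5
tool_pos: [463.6, 155.5, 259.7]
eef_rot: [0.956, 0.294, 0.0, 0.0]
contact_force: [-0.5, -0.2, -4.8]
finger_gap: 51.4
grip_force: 9.3
```

carry_out(increments=[0, 0, 0, 0, 0, 0, 0, 0, 0, 0, 0, 0, 0, 0, 0, 0, 0, 0, 0, 0, 0, 0, 0, 0, 0, 0, 0, 0, 0, 0, 0, 0, 0, 0, 0, 0, 0, 0, 0, 0, 0, 0, 0, 0, 0, 0, 0, 0])

```text
time: 24.17
tool_pos: [463.6, 155.5, 259.6]
eef_rot: [0.956, 0.293, -0.0, 0.0]
contact_force: [0.3, -0.1, -4.6]
finger_gap: 51.2
grip_force: 9.3
```

carry_out(increments=[0, 0, 0, 0, 0, 0, 0, 0, 0, 0, 0, 0, 0, 0, 0, 0, 0, 0, 0, 0, 0, 0, 0, 0, 0, 0, 0, 0, 0, 0, 0, 0, 0, 0, 0, 0, 0, 0, 0, 0, 0, 0, 0, 0, 0, 0, 0, 0])

```text
time: 24.83
tool_pos: [463.6, 155.5, 259.7]
eef_rot: [0.956, 0.294, 0.0, 0.0]
contact_force: [0.4, 0.5, -4.8]
finger_gap: 51.6
grip_force: 9.3
```

carry_out(increments=[0, 0, 0, 0, 0, 0, 0, 0, 0, 0, 0, 0, 0, 0, 0, 0, 0, 0, 0, 0, 0, 0, 0, 0, 0, 0, 0, 0, 0, 0], grip=1)

```text
time: 25.25
tool_pos: [463.6, 155.5, 259.6]
eef_rot: [0.956, 0.294, -0.0, -0.0]
contact_force: [0.1, -1.4, -4.0]
finger_gap: 50.3
grip_force: 30.0
```

```bash
python3 - <<'E'
from h import *
hang(); yaw=.5957; o=np.array([532.3,322.8]); R=np.array([[np.cos(yaw),-np.sin(yaw)],[np.sin(yaw),np.cos(yaw)]])
go([*(o+R@[-1,-100.3]),260],yaw-np.pi/2)
E
```

```text
hang pts 2927 grip 30.0 50.88 t 25.3
10 359 x [  5.   8. 137.] y [-15.  -1.  15.]
30 528 x [  7. 144. 152.] y [-17.  -0.  17.]
50 1192 x [-4. 11. 19.] y [-13.  -1.  11.]
80 246 x [18. 20. 21.] y [-15.  -2.  10.]
110 171 x [20. 22. 23.] y [-15.  -3.  10.]
140 100 x [21. 23. 24.] y [-15.  -3.  10.]
pos [463.6 155.5 259.6] yaw -0.975 q6 1.23 turn [0. 0. 0.] shift [ 5.99  0.02 -0.01] t 25.4
```

carry_out(increments=[0.1, 0, 0, 0, 0, 0, 0.2, 0, 0, 0, 0, 0, 0.3, 0, 0, 0, 0, 0, 0.4, 0, 0, 0, 0, 0, 0.4, 0, 0, 0, 0, 0, 0.4, 0, 0, 0, 0, 0, 0.4, 0, 0, 0, 0, 0, 0.4, 0, 0, 0, 0, 0])

```text
time: 26.02
tool_pos: [518.3, 192.7, 259.2]
eef_rot: [0.956, 0.294, -0.0, -0.0]
contact_force: [-0.4, 0.0, -4.8]
finger_gap: 50.8
grip_force: 30.0
```

carry_out(increments=[0.4, 0, 0, 0, 0, 0, 0.4, 0, 0, 0, 0, 0, 0.3, 0, 0, 0, 0, 0, 0.2, 0, 0, 0, 0, 0, 0.1, 0, 0, 0, 0, 0, 0, 0, 0, 0, 0, 0])

```text
time: 26.52
tool_pos: [546.6, 211.8, 259.2]
eef_rot: [0.956, 0.294, -0.0, -0.0]
contact_force: [1.1, -0.6, -5.0]
finger_gap: 50.8
grip_force: 30.0
```

```bash
python3 - <<'E'
from h import *
p=hang(); s=read_state(); cv2.imwrite("pics/w9.png",p[:,:,::-1])
yaw=.5957; o=np.array([532.3,322.8]); R=np.array([[np.cos(yaw),-np.sin(yaw)],[np.sin(yaw),np.cos(yaw)]])
P=camera_params("wrist"); p,d=camera("wrist"); X=cloud("wrist",d,P); q=(X[...,:2]-o)@R; z=X[...,2]
for k in (-116,-84):
    m=(abs(q[...,1]-k)<10)&(z>245)&(z<262)&(q[...,0]<-15)&(q[...,0]>-40); print(k,m.sum(),np.percentile(q[m],[3,50,97],axis=0).round(1).tolist())
m=(abs(q[...,1]+100)<9)&(z>205)&(z<245)&(abs(q[...,0]+1-(-40))<30); print("rod y",np.percentile(q[m][:,1],[5,50,95]))
go([*(o+R@[-1,-100.3]),260],yaw-np.pi/2)
E
```

```text
hang pts 5799 grip 30.0 50.3 t 26.6
10 2630 x [  8.  80. 104.] y [-17.   1.  17.]
30 1126 x [ 8. 49. 95.] y [-17.   0.  17.]
50 1191 x [-4. 12. 19.] y [-13.  -1.  11.]
80 246 x [18. 20. 22.] y [-15.  -2.  10.]
110 181 x [20. 22. 23.] y [-15.  -3.  10.]
140 96 x [22. 23. 25.] y [-15.  -2.  10.]
-116 307 [[-28.0, -118.9], [-22.6, -115.3], [-18.6, -111.8]]
-84 309 [[-27.9, -87.2], [-22.5, -83.7], [-18.5, -80.2]]
rod y [-107.39533941  -99.7556258   -92.78604741]
pos [546.1 211.4 259.8] yaw -0.975 q6 1.29 turn [ 0. -0. -0.] shift [ 2.    0.01 -0.01] t 26.7
```

carry_out(increments=[0.1, 0, 0, 0, 0, 0, 0.2, 0, 0, 0, 0, 0, 0.35, 0, 0, 0, 0, 0, 0.35, 0, 0, 0, 0, 0, 0.35, 0, 0, 0, 0, 0, 0.35, 0, 0, 0, 0, 0, 0.2, 0, 0, 0, 0, 0, 0.1, 0, 0, 0, 0, 0])

```text
time: 27.33
tool_pos: [588.4, 240.3, 259.0]
eef_rot: [0.956, 0.294, -0.0, -0.0]
contact_force: [-0.2, 0.1, -4.6]
finger_gap: 50.9
grip_force: 30.0
```

carry_out(increments=[0, 0, 0, 0, 0, 0, 0, 0, 0.2, 0, 0, 0, 0, 0, 0.3, 0, 0, 0, 0, 0, 0.3, 0, 0, 0, 0, 0, 0.2, 0, 0, 0, 0, 0, 0.1, 0, 0, 0, 0, 0, 0, 0, 0, 0])

```text
time: 27.92
tool_pos: [587.2, 239.4, 230.7]
eef_rot: [0.956, 0.293, -0.001, 0.0]
contact_force: [-0.1, -1.0, -5.2]
finger_gap: 50.8
grip_force: 30.0
```

```bash
python3 - <<'E'
from h import *
p=hang(); cv2.imwrite("pics/w10.png",p[:,:,::-1]); s=read_state(); print(s["contact_force"])
yaw=.5957; o=np.array([532.3,322.8]); R=np.array([[np.cos(yaw),-np.sin(yaw)],[np.sin(yaw),np.cos(yaw)]])
go([*(o+R@[-1,-100.3]),217],yaw-np.pi/2)
E
```

```text
hang pts 2346 grip 30.0 50.84 t 28.0
10 685 x [-1.  7. 57.] y [-17.  -1.  17.]
30 182 x [5. 8. 9.] y [-5. -1.  4.]
50 1188 x [-4. 11. 18.] y [-13.  -1.  11.]
80 152 x [17. 19. 21.] y [-15.  -5.  11.]
[-0.32231442  0.14845135 -5.17882633]
pos [587.6 239.6 232.1] yaw -0.975 q6 1.31 turn [0. 0. 0.] shift [-0.    0.01  0.61] t 28.0
```

View pics/w10.png

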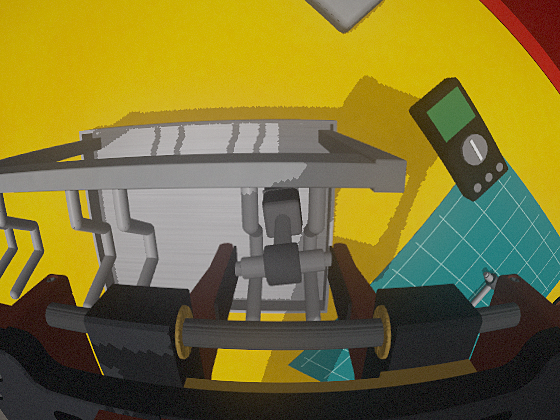

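carry_out(increments=[0, 0, 0.15, 0, 0, 0, 0, 0, 0.15, 0, 0, 0, 0, 0, 0.1, 0, 0, 0, 0, 0, 0.08, 0, 0, 0, 0, 0, 0, 0, 0, 0, 0, 0, 0, 0, 0, 0])

```text
time: 28.52
tool_pos: [587.6, 239.7, 219.9]
eef_rot: [0.956, 0.294, -0.0, 0.0]
contact_force: [0.2, 0.7, -3.8]
finger_gap: 50.5
grip_force: 30.0
```

carry_out(increments=[0, 0, 0.04, 0, 0, 0, 0, 0, 0.04, 0, 0, 0, 0, 0, 0, 0, 0, 0, 0, 0, 0, 0, 0, 0])

```text
time: 28.85
tool_pos: [587.7, 239.7, 218.2]
eef_rot: [0.956, 0.294, 0.0, -0.0]
contact_force: [-0.0, 0.1, -4.8]
finger_gap: 50.7
grip_force: 30.0
```

carry_out(increments=[0, 0, 0.04, 0, 0, 0, 0, 0, 0.04, 0, 0, 0, 0, 0, 0, 0, 0, 0, 0, 0, 0, 0, 0, 0])

```text
time: 29.18
tool_pos: [587.8, 239.7, 217.6]
eef_rot: [0.956, 0.294, 0.001, -0.0]
contact_force: [-2.3, -0.8, 4.5]
finger_gap: 50.4
grip_force: 30.0
```

carry_out(increments=[0, 0, 0.04, 0, 0, 0, 0, 0, 0, 0, 0, 0, 0, 0, 0, 0, 0, 0])

```text
time: 29.43
tool_pos: [587.9, 239.7, 217.5]
eef_rot: [0.956, 0.294, 0.002, -0.0]
contact_force: [-4.2, -1.4, 6.7]
finger_gap: 50.6
grip_force: 30.0
```

carry_out(increments=[0, 0, 0, 0, 0, 0, 0, 0, 0, 0, 0, 0, 0, 0, 0, 0, 0, 0], grip=-0.17)

```text
time: 29.68
tool_pos: [588.1, 239.9, 217.4]
eef_rot: [0.956, 0.294, 0.002, -0.0]
contact_force: [-1.9, -0.2, 7.1]
finger_gap: 51.2
grip_force: 8.1
```

carry_out(increments=[0, 0, 0, 0, 0, 0, 0, 0, 0, 0, 0, 0, 0, 0, 0, 0, 0, 0, 0, 0, 0, 0, 0, 0], grip=-0.5)

```text
time: 30.02
tool_pos: [587.7, 239.7, 214.6]
eef_rot: [0.956, 0.294, -0.0, 0.0]
contact_force: [0.4, 0.4, -0.9]
finger_gap: 65.9
grip_force: 0.0
```

carry_out(increments=[0, 0, -0.2, 0, 0, 0, 0, 0, -0.5, 0, 0, 0, 0, 0, -0.8, 0, 0, 0, 0, 0, -1, 0, 0, 0, 0, 0, -1, 0, 0, 0, 0, 0, -0.5, 0, 0, 0])

```text
time: 30.52
tool_pos: [587.9, 239.7, 319.1]
eef_rot: [0.956, 0.294, 0.002, -0.0]
contact_force: [0.6, -0.4, 0.5]
finger_gap: 65.9
grip_force: 0.0
```

carry_out(increments=[-0.6, 0, 0, 0, 0, 0, -1, 0, 0, 0, 0, 0, -1, 0, 0, 0, 0, 0, -1, 0, 0, 0, 0, 0, -1, 0, 0, 0, 0, 0, -1, 0, 0, 0, 0, 0, -0.4, 0, 0, 0, 0, 0], grip=-1)

```text
time: 31.1
tool_pos: [461.7, 154.3, 316.5]
eef_rot: [0.956, 0.293, 0.001, 0.0]
contact_force: [0.3, -0.2, -0.2]
finger_gap: 88.1
grip_force: 0.0
```

```bash
python3 - <<'E'
from h import *
camera("wrist"); P=camera_params("wrist"); p,d=camera("wrist"); cv2.imwrite("pics/w11.png",p[:,:,::-1]); X=cloud("wrist",d,P)
yaw=.5957; o=np.array([532.3,322.8]); R=np.array([[np.cos(yaw),-np.sin(yaw)],[np.sin(yaw),np.cos(yaw)]])
q=(X[...,:2]-o)@R; z=X[...,2]
m=(abs(q[...,1]+100)<28)&(z>225)&(z<240)&(abs(q[...,0])<14); print("pin",m.sum(),np.percentile(np.c_[q[m],z[m]],[3,50,97],axis=0).round(1).tolist())
# other damper as seen by the top camera
p,d=camera("top"); cv2.imwrite("pics/t11.png",p[:,:,::-1]); Xt=cloud("top",d)
try: print(damper(X,643.8,-122.9)[:2],damper(Xt,643.8,-122.9))
except Exception as e: print(e)
go([543,-119,236],-0.035-np.pi/2)
E
```

```text
pin 1255 [[-11.2, -119.2, 226.1], [-1.8, -97.1, 235.7], [13.1, -76.5, 239.6]]
(array([ 642.93153642, -121.4594456 ]), np.float64(-0.05016557920416383)) (array([ 644.23203121, -121.50572868]), np.float64(-0.04160554246827603), 'pin ends', np.float64(-24.091056768183957), np.float64(27.57413484699345), 'pin skew', np.float64(0.03856180934080118), np.int64(32))
pos [463.5 155.3 316.1] yaw -0.976 q6 1.23 turn [-0.   -0.02  6.3 ] shift [ 3.56 10.86  3.2 ] t 31.2
```

carry_out(increments=[0, 0, 0, 0, 0, 0.9, 0, 0, 0, 0, 0, 0.9, 0, 0, 0, 0, 0, 0.9, 0, 0, 0, 0, 0, 0.9, 0, 0, 0, 0, 0, 0.9, 0, 0, 0, 0, 0, 0.9, 0, 0, 0, 0, 0, 0.9])

```text
time: 31.83
tool_pos: [464.4, 156.1, 314.5]
eef_rot: [1.0, -0.019, -0.0, 0.0]
contact_force: [-0.3, 0.2, 0.4]
finger_gap: 88.0
grip_force: 0.0
```

carry_out(increments=[0.32, 0.99, 0.29, 0, 0, 0, 0.32, 0.99, 0.29, 0, 0, 0, 0.32, 0.99, 0.29, 0, 0, 0, 0.32, 0.99, 0.29, 0, 0, 0, 0.32, 0.99, 0.29, 0, 0, 0, 0.32, 0.99, 0.29, 0, 0, 0, 0.32, 0.99, 0.29, 0, 0, 0, 0.32, 0.99, 0.29, 0, 0, 0])

```text
time: 32.5
tool_pos: [521.9, -45.6, 256.1]
eef_rot: [1.0, -0.017, -0.0, -0.0]
contact_force: [0.5, -0.2, -0.4]
finger_gap: 88.1
grip_force: 0.0
```

carry_out(increments=[0.32, 0.99, 0.29, 0, 0, 0, 0.32, 0.99, 0.29, 0, 0, 0, 0.32, 0.96, 0.29, 0, 0, 0, 0, 0, 0, 0, 0, 0, 0, 0, 0, 0, 0, 0, 0, 0, 0, 0, 0, 0])

```text
time: 33.0
tool_pos: [542.7, -118.3, 235.1]
eef_rot: [1.0, -0.017, -0.0, -0.0]
contact_force: [0.2, -0.2, -0.1]
finger_gap: 87.6
grip_force: 0.0
```

```bash
python3 - <<'E'
from h import *
camera("wrist"); P=camera_params("wrist"); p,d=camera("wrist"); X=cloud("wrist",d,P); cv2.imwrite("pics/w12.png",p[:,:,::-1])
o,a,*r=damper(X,643.8,-122.9); print(o,a,r); go([*o,5],a-np.pi/2)
E
```

```text
[ 643.88627191 -122.92619348] -0.04946330318220842 ['pin ends', np.float64(-25.522998489823145), np.float64(26.456363335601488), 'pin skew', np.float64(-0.011803093004765178), np.int64(243)]
pos [ 542.6 -117.8  236. ] yaw -1.604 q6 1.33 turn [-0.   -0.01  0.17] shift [4.06 0.   9.24] t 33.1
```

carry_out(increments=[1, 0, 0, 0, 0, 0.1, 1, 0, 0, 0, 0, 0, 1, 0, 0, 0, 0, 0, 1, 0, 0, 0, 0, 0, 0.06, 0, 1, 0, 0, 0, 0, 0, 1, 0, 0, 0, 0, 0, 1, 0, 0, 0, 0, 0, 1, 0, 0, 0])

```text
time: 33.77
tool_pos: [644.2, -121.7, 135.0]
eef_rot: [1.0, -0.021, 0.001, 0.0]
contact_force: [-1.0, 0.3, -0.3]
finger_gap: 87.6
grip_force: 0.0
```

carry_out(increments=[0, 0, 1, 0, 0, 0, 0, 0, 1, 0, 0, 0, 0, 0, 1, 0, 0, 0, 0, 0, 0.6, 0, 0, 0, 0, 0, 0, 0, 0, 0, 0, 0, 0, 0, 0, 0, 0, 0, 0, 0, 0, 0])

```text
time: 34.35
tool_pos: [644.7, -122.6, 47.6]
eef_rot: [1.0, -0.022, 0.001, 0.0]
contact_force: [0.5, -0.0, 0.0]
finger_gap: 87.7
grip_force: 0.0
```

```bash
python3 - <<'E'
from h import *
camera("wrist"); s=read_state(); P=camera_params("wrist"); p,d=camera("wrist"); X=cloud("wrist",d,P)
go([643.9,-122.9,5],-0.043-np.pi/2)
q=(X-s["tool_pos"])@Rn.from_quat(s["eef_rot"]).as_matrix(); z=X[...,2]
m=(z>9)&(z<24)&(abs(q[...,0])<14)&(abs(q[...,1])<40)&(abs(q[...,1])>11); print("pin in tool",m.sum(),np.percentile(q[m],[3,50,97],axis=0).round(1).tolist(),np.polyfit(q[m][:,1],q[m][:,0],1))
E
```

```text
pos [ 644.9 -123.    48. ] yaw -1.615 q6 1.37 turn [ 0.01 -0.04 -0.01] shift [-0.04 -0.    1.72] t 34.5
pin in tool 763 [[-5.0, -25.3, 27.9], [1.1, -11.6, 29.8], [5.1, 24.4, 34.1]] [-6.42981536e-04  7.97505919e-01]
```

Aligned. Descend, grip, lift.

carry_out(increments=[0, 0, 0.6, 0, 0, 0, 0, 0, 0.6, 0, 0, 0, 0, 0, 0.43, 0, 0, 0, 0, 0, 0, 0, 0, 0, 0, 0, 0, 0, 0, 0])

```text
time: 34.87
tool_pos: [643.5, -123.0, 4.7]
eef_rot: [1.0, -0.022, -0.0, -0.0]
contact_force: [0.1, -0.2, -1.0]
finger_gap: 87.4
grip_force: 0.0
```

carry_out(increments=[0, 0, 0, 0, 0, 0, 0, 0, 0, 0, 0, 0, 0, 0, 0, 0, 0, 0, 0, 0, 0, 0, 0, 0, 0, 0, 0, 0, 0, 0, 0, 0, 0, 0, 0, 0], grip=1)

```text
time: 35.37
tool_pos: [643.8, -123.1, 4.9]
eef_rot: [1.0, -0.022, 0.0, 0.0]
contact_force: [0.2, 0.1, 0.6]
finger_gap: 51.2
grip_force: 28.7
```

carry_out(increments=[0, 0, -0.4, 0, 0, 0, 0, 0, -0.8, 0, 0, 0, 0, 0, -1, 0, 0, 0, 0, 0, -1, 0, 0, 0, 0, 0, -1, 0, 0, 0, 0, 0, -1, 0, 0, 0, 0, 0, -1, 0, 0, 0, 0, 0, -1, 0, 0, 0])

```text
time: 36.03
tool_pos: [643.2, -123.0, 185.7]
eef_rot: [1.0, -0.022, -0.0, -0.0]
contact_force: [0.5, -0.1, -4.3]
finger_gap: 51.0
grip_force: 30.0
```

carry_out(increments=[0, 0, -1, 0, 0, 0, 0, 0, -1, 0, 0, 0, 0, 0, -1, 0, 0, 0, 0, 0, -1, 0, 0, 0, 0, 0, -0.8, 0, 0, 0, 0, 0, 0, 0, 0, 0, 0, 0, 0, 0, 0, 0])

```text
time: 36.62
tool_pos: [643.9, -123.1, 305.7]
eef_rot: [1.0, -0.022, 0.001, 0.0]
contact_force: [0.8, -0.1, -4.4]
finger_gap: 51.2
grip_force: 30.0
```

carry_out(increments=[0, 0, 0, 0, 0, 0, 0, 0, 0, 0, 0, 0, 0, 0, 0, 0, 0, 0], grip=-0.155)

```text
time: 36.87
tool_pos: [643.2, -123.0, 302.1]
eef_rot: [1.0, -0.022, -0.002, -0.0]
contact_force: [1.1, -0.5, -2.7]
finger_gap: 50.9
grip_force: 30.0
```

carry_out(increments=[0, 0, 0, 0, 0, 0, 0, 0, 0, 0, 0, 0, 0, 0, 0, 0, 0, 0], grip=-0.165)

```text
time: 37.12
tool_pos: [643.5, -123.1, 304.2]
eef_rot: [1.0, -0.022, -0.0, -0.0]
contact_force: [0.4, 0.1, -2.9]
finger_gap: 51.0
grip_force: 30.0
```

carry_out(increments=[0, 0, 0, 0, 0, 0, 0, 0, 0, 0, 0, 0], grip=-0.168)

```text
time: 37.28
tool_pos: [643.6, -123.1, 304.7]
eef_rot: [1.0, -0.022, 0.0, 0.0]
contact_force: [-0.0, -0.7, -2.6]
finger_gap: 51.1
grip_force: 17.0
```

```bash
python3 - <<'E'
from h import *
hang()
E
```

```text
hang pts 1811 grip 14.0 51.41 t 37.3
10 121 x [2. 4. 5.] y [-4. -0.  4.]
30 124 x [-1.  2.  3.] y [-5. -0.  5.]
50 1014 x [-11.   2.   8.] y [-12.  -0.  12.]
80 161 x [4. 6. 7.] y [-13.   0.  13.]
110 115 x [2. 3. 4.] y [-13.  -0.  12.]
140 65 x [-1.  0.  1.] y [-12.   1.  12.]
```

carry_out(increments=[0, 0, 0, 0, 0, 0, 0, 0, 0, 0, 0, 0, 0, 0, 0, 0, 0, 0, 0, 0, 0, 0, 0, 0], grip=-0.171)

```text
time: 37.72
tool_pos: [643.7, -123.1, 304.6]
eef_rot: [1.0, -0.022, 0.0, 0.0]
contact_force: [-0.7, 0.4, -4.1]
finger_gap: 52.1
grip_force: 10.7
```

carry_out(increments=[0, 0, 0, 0, 0, 0, 0, 0, 0, 0, 0, 0, 0, 0, 0, 0, 0, 0, 0, 0, 0, 0, 0, 0, 0, 0, 0, 0, 0, 0, 0, 0, 0, 0, 0, 0, 0, 0, 0, 0, 0, 0, 0, 0, 0, 0, 0, 0])

```text
time: 38.38
tool_pos: [643.6, -123.1, 304.6]
eef_rot: [1.0, -0.022, -0.0, 0.0]
contact_force: [0.4, -0.3, -3.7]
finger_gap: 51.9
grip_force: 10.7
```

carry_out(increments=[0, 0, 0, 0, 0, 0, 0, 0, 0, 0, 0, 0, 0, 0, 0, 0, 0, 0, 0, 0, 0, 0, 0, 0, 0, 0, 0, 0, 0, 0, 0, 0, 0, 0, 0, 0, 0, 0, 0, 0, 0, 0, 0, 0, 0, 0, 0, 0])

```text
time: 39.05
tool_pos: [643.6, -123.1, 304.6]
eef_rot: [1.0, -0.022, -0.0, -0.0]
contact_force: [0.8, -0.2, -2.9]
finger_gap: 51.6
grip_force: 10.7
```

```bash
python3 - <<'E'
from h import *
hang();camera("top");hang()
E
```

```text
hang pts 1815 grip 10.7 51.43 t 39.1
10 118 x [1. 4. 5.] y [-4. -0.  4.]
30 127 x [-1.  2.  3.] y [-5. -0.  5.]
50 1018 x [-11.   2.   8.] y [-12.  -0.  12.]
80 160 x [4. 6. 7.] y [-13.   1.  13.]
110 113 x [2. 3. 4.] y [-13.  -0.  12.]
140 67 x [-1.  0.  1.] y [-13.   1.  11.]
hang pts 1810 grip 10.7 51.82 t 39.2
10 122 x [1. 4. 5.] y [-4. -0.  4.]
30 125 x [-1.  2.  3.] y [-5. -0.  5.]
50 1018 x [-11.   2.   8.] y [-12.  -0.  12.]
80 160 x [4. 6. 7.] y [-13.  -0.  13.]
110 111 x [2. 3. 4.] y [-13.   1.  12.]
140 66 x [-1.  0.  1.] y [-13.   0.  12.]
```

carry_out(increments=[0, 0, 0, 0, 0, 0, 0, 0, 0, 0, 0, 0, 0, 0, 0, 0, 0, 0, 0, 0, 0, 0, 0, 0], grip=-0.174)

```text
time: 39.63
tool_pos: [643.6, -123.1, 304.6]
eef_rot: [1.0, -0.022, -0.0, 0.0]
contact_force: [-1.4, -0.1, -3.6]
finger_gap: 51.7
grip_force: 8.2
```

```bash
python3 - <<'E'
from h import *
hang()
E
```

```text
hang pts 1815 grip 8.2 51.73 t 39.7
10 120 x [1. 4. 5.] y [-4. -0.  4.]
30 127 x [-1.  2.  3.] y [-5. -0.  5.]
50 1020 x [-11.   2.   8.] y [-12.  -0.  12.]
80 157 x [4. 6. 7.] y [-13.   1.  13.]
110 110 x [2. 3. 4.] y [-13.   0.  12.]
140 65 x [-1.  0.  1.] y [-13.   1.  12.]
```

carry_out(increments=[0, 0, 0, 0, 0, 0, 0, 0, 0, 0, 0, 0, 0, 0, 0, 0, 0, 0], grip=-0.176)

```text
time: 39.98
tool_pos: [643.6, -123.1, 304.6]
eef_rot: [1.0, -0.022, -0.0, 0.0]
contact_force: [-0.3, -0.1, -2.0]
finger_gap: 51.7
grip_force: 6.6
```

```bash
python3 - <<'E'
from h import *
hang()
E
```

```text
hang pts 1973 grip 6.6 51.84 t 40.0
10 151 x [2. 5. 6.] y [-4. -0.  4.]
30 138 x [0. 3. 4.] y [-5. -0.  5.]
50 1070 x [-11.   4.  10.] y [-12.  -0.  12.]
80 180 x [ 7.  9. 10.] y [-13.   0.  13.]
110 125 x [5. 7. 7.] y [-13.  -0.  12.]
140 76 x [4. 5. 6.] y [-13.  -1.  12.]
```

carry_out(increments=[0, 0, 0, 0, 0, 0, 0, 0, 0, 0, 0, 0, 0, 0, 0, 0, 0, 0, 0, 0, 0, 0, 0, 0, 0, 0, 0, 0, 0, 0, 0, 0, 0, 0, 0, 0, 0, 0, 0, 0, 0, 0, 0, 0, 0, 0, 0, 0])

```text
time: 40.75
tool_pos: [643.6, -123.1, 304.6]
eef_rot: [1.0, -0.022, -0.0, 0.0]
contact_force: [0.6, 0.1, -3.2]
finger_gap: 51.9
grip_force: 6.6
```

```bash
python3 - <<'E'
from h import *
hang()
E
```

```text
hang pts 1987 grip 6.6 51.94 t 40.8
10 156 x [2. 5. 6.] y [-5. -0.  4.]
30 135 x [1. 3. 4.] y [-5. -0.  5.]
50 1083 x [-10.   4.  10.] y [-12.  -0.  12.]
80 180 x [ 8.  9. 10.] y [-13.  -0.  13.]
110 127 x [6. 7. 8.] y [-13.  -0.  12.]
140 69 x [4. 5. 6.] y [-12.   3.  13.]
```

carry_out(increments=[0, 0, 0, 0, 0, 0, 0, 0, 0, 0, 0, 0, 0, 0, 0, 0, 0, 0, 0, 0, 0, 0, 0, 0], grip=-0.178)

```text
time: 41.18
tool_pos: [643.6, -123.1, 304.6]
eef_rot: [1.0, -0.022, -0.0, -0.0]
contact_force: [-0.1, 0.7, -3.1]
finger_gap: 51.9
grip_force: 5.0
```

```bash
python3 - <<'E'
from h import *
hang()
E
```

```text
hang pts 2089 grip 5.0 51.83 t 41.2
10 170 x [3. 5. 6.] y [-5. -0.  5.]
30 146 x [1. 4. 5.] y [-5. -0.  5.]
50 1123 x [-10.   5.  12.] y [-12.  -0.  12.]
80 190 x [10. 11. 12.] y [-13.   0.  13.]
110 135 x [ 9. 10. 10.] y [-12.  -1.  12.]
140 71 x [7. 9. 9.] y [-13.  -0.  13.]
```

carry_out(increments=[-0.3, 0, 0, 0, 0, 0, -0.3, 0, 0, 0, 0, 0, 0.3, 0, 0, 0, 0, 0, 0.3, 0, 0, 0, 0, 0, -0.2, 0, 0, 0, 0, 0, 0.2, 0, 0, 0, 0, 0, -0.1, 0, 0, 0, 0, 0, 0.1, 0, 0, 0, 0, 0])

```text
time: 41.95
tool_pos: [643.2, -123.1, 305.0]
eef_rot: [1.0, -0.022, 0.0, 0.0]
contact_force: [0.0, -0.4, -2.4]
finger_gap: 51.8
grip_force: 5.1
```

carry_out(increments=[0, 0, 0, 0, 0, 0, 0, 0, 0, 0, 0, 0, 0, 0, 0, 0, 0, 0, 0, 0, 0, 0, 0, 0, 0, 0, 0, 0, 0, 0, 0, 0, 0, 0, 0, 0])

```text
time: 42.45
tool_pos: [643.6, -123.1, 304.7]
eef_rot: [1.0, -0.022, 0.0, 0.0]
contact_force: [-0.4, -0.4, -3.1]
finger_gap: 51.6
grip_force: 5.1
```

```bash
python3 - <<'E'
from h import *
hang()
E
```

```text
hang pts 2360 grip 5.1 52.08 t 42.5
10 212 x [4. 7. 8.] y [-5. -0.  5.]
30 171 x [5. 8. 9.] y [-5. -0.  5.]
50 1175 x [-6. 10. 17.] y [-12.  -0.  12.]
80 228 x [17. 18. 19.] y [-13.   1.  13.]
110 158 x [18. 19. 19.] y [-13.  -0.  12.]
140 94 x [18. 20. 20.] y [-13.   1.  13.]
```

carry_out(increments=[0, 0, 0, 0, 0, 0, 0, 0, 0, 0, 0, 0, 0, 0, 0, 0, 0, 0, 0, 0, 0, 0, 0, 0], grip=1)

```text
time: 42.88
tool_pos: [643.6, -123.1, 304.6]
eef_rot: [1.0, -0.022, -0.0, 0.0]
contact_force: [0.5, -0.2, -2.6]
finger_gap: 50.7
grip_force: 30.0
```

carry_out(increments=[0, 0, 0, 0, 0, -0.4, 0, 0, 0, 0, 0, -0.9, 0, 0, 0, 0, 0, -0.9, 0, 0, 0, 0, 0, -0.9, 0, 0, 0, 0, 0, -0.9, 0, 0, 0, 0, 0, -0.9, 0, 0, 0, 0, 0, -0.9, 0, 0, 0, 0, 0, -0.6])

```text
time: 43.55
tool_pos: [643.6, -123.1, 304.6]
eef_rot: [0.955, 0.296, 0.0, 0.0]
contact_force: [0.9, -0.5, -3.6]
finger_gap: 50.9
grip_force: 30.0
```

```bash
python3 - <<'E'
from h import *
hang(); go([352,321.4,305],-0.975)
E
```

```text
hang pts 2333 grip 30.0 50.76 t 43.6
10 210 x [4. 7. 8.] y [-5. -1.  4.]
30 168 x [5. 7. 8.] y [-5. -1.  4.]
50 1165 x [-6.  9. 16.] y [-13.  -1.  11.]
80 230 x [16. 17. 18.] y [-13.  -1.  12.]
110 156 x [17. 18. 19.] y [-13.  -1.  12.]
140 105 x [18. 19. 19.] y [-13.  -0.  12.]
pos [ 643.6 -123.1  304.6] yaw -0.974 q6 0.73 turn [-0.    0.    0.01] shift [ 3.200e-01 -2.126e+01 -2.000e-02] t 43.6
```

carry_out(increments=[0, -0.2, 0, 0, 0, 0, 0, -0.4, 0, 0, 0, 0, 0, -0.6, 0, 0, 0, 0, 0.02, -0.86, 0, 0, 0, 0, 0.02, -0.86, 0, 0, 0, 0, 0.02, -0.86, 0, 0, 0, 0, 0.02, -0.86, 0, 0, 0, 0, 0.02, -0.86, 0, 0, 0, 0])

```text
time: 44.32
tool_pos: [567.3, -6.4, 304.9]
eef_rot: [0.956, 0.293, 0.0, -0.0]
contact_force: [-0.6, 0.7, -3.4]
finger_gap: 51.1
grip_force: 30.0
```

carry_out(increments=[0.02, -0.86, 0, 0, 0, 0, 0.02, -0.86, 0, 0, 0, 0, 0.02, -0.86, 0, 0, 0, 0, 0.02, -0.86, 0, 0, 0, 0, 0.02, -0.86, 0, 0, 0, 0, 0.02, -0.86, 0, 0, 0, 0, 0.02, -0.86, 0, 0, 0, 0, 0.02, -0.86, 0, 0, 0, 0])

```text
time: 44.98
tool_pos: [473.8, 137.9, 304.9]
eef_rot: [0.956, 0.293, 0.0, -0.0]
contact_force: [0.2, -0.1, -3.7]
finger_gap: 51.3
grip_force: 30.0
```

carry_out(increments=[0.02, -0.86, 0, 0, 0, 0, 0.02, -0.86, 0, 0, 0, 0, 0.02, -0.86, 0, 0, 0, 0, 0, -0.86, 0, 0, 0, 0, 0, -0.86, 0, 0, 0, 0, 0, -0.86, 0, 0, 0, 0, 0, -0.86, 0, 0, 0, 0, 0, -0.86, 0, 0, 0, 0])

```text
time: 45.65
tool_pos: [378.4, 280.8, 305.0]
eef_rot: [0.956, 0.293, 0.0, -0.0]
contact_force: [-0.2, 0.1, -2.2]
finger_gap: 51.2
grip_force: 30.0
```

carry_out(increments=[0, -0.8, 0, 0, 0, 0, 0, -0.6, 0, 0, 0, 0, 0, -0.4, 0, 0, 0, 0, 0, -0.2, 0, 0, 0, 0, 0, 0, 0.3, 0, 0, 0, 0, 0, 0.6, 0, 0, 0, 0, 0, 0.6, 0, 0, 0, 0, 0, 0.3, 0, 0, 0])

```text
time: 46.32
tool_pos: [352.0, 320.3, 257.1]
eef_rot: [0.956, 0.293, -0.001, 0.001]
contact_force: [-0.4, 0.0, -3.8]
finger_gap: 51.2
grip_force: 30.0
```

```bash
python3 - <<'E'
from h import *
camera("top"); camera("top"); hang(); s=read_state(); P=camera_params("wrist"); p,d=camera("wrist"); X=cloud("wrist",d,P)
cv2.imwrite("pics/w13.png",p[:,:,::-1])
T=Rn.from_quat(s["eef_rot"]).as_matrix(); t=(X-s["tool_pos"])@T
m=(abs(t[...,1])>8)&(abs(t[...,1])<14)&(abs(t[...,0]-3)<10)&(t[...,2]>20)&(t[...,2]<100); print("cyl top tool z",np.percentile(t[m][:,2],[2,10,50]))
m=(abs(t[...,1])>11)&(abs(t[...,1])<24)&(abs(t[...,0])<15)&(t[...,2]>-40)&(t[...,2]<20); print("pin top tool z",np.percentile(t[m][:,2],[2,10]))
yaw=.5957; o=np.array([532.3,322.8]); R=np.array([[np.cos(yaw),-np.sin(yaw)],[np.sin(yaw),np.cos(yaw)]])
q=(X[...,:2]-o)@R; z=X[...,2]
for k in (84,116):
    m=(abs(q[...,1]-k)<11)&(z>205)&(z<262)&(abs(q[...,0])<40)&((z<225)|(q[...,0]<-10)); print(k,m.sum(),np.percentile(np.c_[q[m],z[m]],[3,50,97],axis=0).round(1).tolist())
m=(abs(q[...,1]+100)<28)&(z>222)&(z<240)&(abs(q[...,0])<12)&(abs(abs(q[...,1]+100)-22)<4); print("hung pin",m.sum(),np.percentile(np.c_[q[m],z[m]],[3,50,97],axis=0).round(1).tolist())
go([*(o+R@[-1,99.3]),260],yaw-np.pi/2)
E
```

```text
hang pts 2738 grip 30.0 51.18 t 46.5
10 316 x [  5.   7. 137.] y [-15.  -1.  14.]
30 496 x [  5. 144. 152.] y [-17.   1.  17.]
50 1150 x [-7.  9. 16.] y [-13.  -1.  11.]
80 219 x [15. 17. 17.] y [-13.  -1.  13.]
110 154 x [16. 17. 17.] y [-13.  -1.  12.]
140 100 x [16. 17. 18.] y [-13.  -2.  12.]
cyl top tool z [53.41484956 53.97603531 54.98300441]
pin top tool z [-13.56153875 -12.96358744]
84 474 [[-28.7, 81.2, 215.8], [-15.8, 85.2, 238.5], [2.3, 88.3, 256.9]]
116 485 [[-28.6, 112.5, 215.7], [-15.3, 115.6, 235.6], [2.5, 120.0, 256.9]]
hung pin 174 [[-11.1, -81.9, 222.5], [-1.4, -78.4, 227.4], [11.6, -74.9, 230.6]]
pos [352.4 321.1 260.5] yaw -0.976 q6 1.64 turn [ 0.   -0.01 -0.01] shift [5.96 0.01 0.02] t 46.6
```

carry_out(increments=[0, 0, 0, 0, 0, 0, 0, 0, 0, 0, 0, 0, 0, 0, 0, 0, 0, 0, -0.2, 0, 0, 0, 0, 0, -0.2, 0, 0, 0, 0, 0, 0.2, 0, 0, 0, 0, 0, 0.2, 0, 0, 0, 0, 0, 0, 0, 0, 0, 0, 0], grip=-0.178)

```text
time: 47.23
tool_pos: [352.5, 321.7, 259.4]
eef_rot: [0.956, 0.294, 0.0, -0.0]
contact_force: [-0.5, 0.5, -3.6]
finger_gap: 51.9
grip_force: 5.1
```

carry_out(increments=[0, 0, 0, 0, 0, 0, 0, 0, 0, 0, 0, 0, 0, 0, 0, 0, 0, 0, 0, 0, 0, 0, 0, 0, 0, 0, 0, 0, 0, 0, 0, 0, 0, 0, 0, 0, 0, 0, 0, 0, 0, 0, 0, 0, 0, 0, 0, 0])

```text
time: 47.9
tool_pos: [352.0, 321.3, 259.7]
eef_rot: [0.956, 0.294, 0.0, -0.0]
contact_force: [0.3, -0.9, -4.2]
finger_gap: 52.1
grip_force: 5.1
```

```bash
python3 - <<'E'
from h import *
hang()
E
```

```text
hang pts 2749 grip 5.1 51.88 t 48.0
10 329 x [  5.   7. 137.] y [-16.  -0.  15.]
30 512 x [  5. 144. 152.] y [-17.  -0.  17.]
50 1147 x [-8.  8. 15.] y [-13.  -1.  11.]
80 226 x [14. 16. 16.] y [-13.  -0.  13.]
110 159 x [14. 15. 16.] y [-13.  -1.  12.]
140 108 x [14. 15. 16.] y [-13.  -0.  12.]
```

carry_out(increments=[-0.3, 0, 0, 0, 0, 0, -0.3, 0, 0, 0, 0, 0, 0.3, 0, 0, 0, 0, 0, 0.3, 0, 0, 0, 0, 0, -0.2, 0, 0, 0, 0, 0, 0.2, 0, 0, 0, 0, 0, -0.1, 0, 0, 0, 0, 0, 0.1, 0, 0, 0, 0, 0])

```text
time: 48.67
tool_pos: [351.9, 321.3, 259.7]
eef_rot: [0.956, 0.294, -0.0, 0.0]
contact_force: [0.3, 0.2, -2.8]
finger_gap: 52.1
grip_force: 5.2
```

carry_out(increments=[0, 0, 0, 0, 0, 0, 0, 0, 0, 0, 0, 0, 0, 0, 0, 0, 0, 0, 0, 0, 0, 0, 0, 0, 0, 0, 0, 0, 0, 0, 0, 0, 0, 0, 0, 0])

```text
time: 49.17
tool_pos: [352.0, 321.3, 259.7]
eef_rot: [0.956, 0.294, 0.0, -0.0]
contact_force: [-1.1, 0.4, -2.3]
finger_gap: 52.1
grip_force: 5.2
```

```bash
python3 - <<'E'
from h import *
hang();camera("top");hang()
E
```

```text
hang pts 2861 grip 5.2 51.77 t 49.2
10 353 x [  5.   8. 137.] y [-16.  -0.  15.]
30 526 x [  6. 144. 152.] y [-17.  -0.  17.]
50 1150 x [-5. 10. 17.] y [-13.  -1.  11.]
80 231 x [17. 19. 19.] y [-13.  -0.  13.]
110 164 x [19. 20. 20.] y [-13.  -1.  12.]
140 107 x [19. 21. 21.] y [-13.  -0.  12.]
hang pts 2862 grip 5.2 51.63 t 49.4
10 347 x [  5.   8. 136.] y [-15.  -0.  15.]
30 533 x [  6. 144. 152.] y [-17.  -0.  17.]
50 1153 x [-6. 10. 17.] y [-13.  -1.  11.]
80 235 x [17. 19. 19.] y [-13.  -1.  12.]
110 162 x [19. 20. 20.] y [-13.  -1.  12.]
140 112 x [19. 21. 21.] y [-13.  -0.  12.]
```

```bash
python3 - <<'E'
from h import *
s=read_state(); P=camera_params("wrist"); p,d=camera("wrist"); X=cloud("wrist",d,P); T=Rn.from_quat(s["eef_rot"]).as_matrix(); t=(X-s["tool_pos"])@T
m=(abs(X[...,2])<12)&(t[...,0]>-60); A=np.c_[t[m][:,0],t[m][:,1],np.ones(m.sum())]
h=cv2.cvtColor(p,cv2.COLOR_RGB2HSV)[m]; y=(h[:,1]>150)
for _ in range(3):
    c=np.linalg.lstsq(A[y],X[m][y][:,2],rcond=None)[0]; r=X[m][:,2]-A@c; y=y&(abs(r)<4)
print("bench slope along tool x,y",c,y.sum(), "x range",np.percentile(A[y][:,0],[2,98]))
# cylinder face and rod lean
m=(abs(t[...,1])<8)&(t[...,2]>75)&(t[...,2]<150)&(abs(t[...,0]-15)<25); print("cyl face slope",np.polyfit(t[m][:,2],t[m][:,0],1)[0])
m=(abs(t[...,1])<2.5)&(t[...,2]>8)&(t[...,2]<48)&(abs(t[...,0])<25); print("rod slope",np.polyfit(t[m][:,2],t[m][:,0],1)[0])
E
```

```text
bench slope along tool x,y [-1.17473773e-03  7.16922559e-05 -9.44710691e-02] 65464 x range [-55.72415094 277.26403355]
cyl face slope 0.026472804295992525
rod slope 0.02631761888598444
```

carry_out(increments=[0, 0, 0, 0, 0, 0, 0, 0, 0, 0, 0, 0, 0, 0, 0, 0, 0, 0, 0, 0, 0, 0, 0, 0], grip=1)

```text
time: 49.8
tool_pos: [352.0, 321.3, 259.6]
eef_rot: [0.956, 0.294, -0.0, -0.0]
contact_force: [-0.0, -0.1, -2.7]
finger_gap: 51.3
grip_force: 30.0
```

carry_out(increments=[0.1, 0, 0, 0, 0, 0, 0.2, 0, 0, 0, 0, 0, 0.3, 0, 0, 0, 0, 0, 0.4, 0, 0, 0, 0, 0, 0.4, 0, 0, 0, 0, 0, 0.4, 0, 0, 0, 0, 0, 0.4, 0, 0, 0, 0, 0, 0.4, 0, 0, 0, 0, 0])

```text
time: 50.47
tool_pos: [406.8, 358.4, 259.2]
eef_rot: [0.956, 0.294, -0.0, 0.0]
contact_force: [0.9, 0.4, -3.9]
finger_gap: 51.4
grip_force: 30.0
```

carry_out(increments=[0.4, 0, 0, 0, 0, 0, 0.4, 0, 0, 0, 0, 0, 0.3, 0, 0, 0, 0, 0, 0.2, 0, 0, 0, 0, 0, 0.1, 0, 0, 0, 0, 0, 0, 0, 0, 0, 0, 0])

```text
time: 50.97
tool_pos: [435.1, 377.6, 259.2]
eef_rot: [0.956, 0.293, -0.0, 0.0]
contact_force: [-0.1, 0.5, -3.5]
finger_gap: 50.7
grip_force: 30.0
```

```bash
python3 - <<'E'
from h import *
p=hang(); cv2.imwrite("pics/w14.png",p[:,:,::-1])
yaw=.5957; o=np.array([532.3,322.8]); R=np.array([[np.cos(yaw),-np.sin(yaw)],[np.sin(yaw),np.cos(yaw)]])
P=camera_params("wrist"); p,d=camera("wrist"); X=cloud("wrist",d,P); q=(X[...,:2]-o)@R; z=X[...,2]
for k in (84,116):
    m=(abs(q[...,1]-k)<10)&(z>245)&(z<262)&(q[...,0]<-15)&(q[...,0]>-40); print(k,m.sum(),np.percentile(q[m],[3,50,97],axis=0).round(1).tolist())
go([*(o+R@[-1,100]),260],yaw-np.pi/2)
E
```

```text
hang pts 5728 grip 30.0 50.98 t 51.0
10 2623 x [  7.  80. 104.] y [-17.   1.  17.]
30 1122 x [ 7. 48. 95.] y [-17.   1.  17.]
50 1147 x [-6. 10. 17.] y [-13.  -1.  11.]
80 232 x [17. 19. 19.] y [-13.  -1.  13.]
110 164 x [18. 19. 20.] y [-13.  -0.  12.]
140 117 x [19. 20. 21.] y [-13.  -0.  12.]
84 307 [[-27.9, 81.2], [-22.4, 84.9], [-18.4, 88.3]]
116 307 [[-27.6, 112.8], [-22.3, 116.3], [-18.3, 119.9]]
pos [434.6 377.3 259.8] yaw -0.975 q6 1.63 turn [-0. -0.  0.] shift [ 1.97 -0.   -0.01] t 51.1
```

carry_out(increments=[0.1, 0, 0, 0, 0, 0, 0.2, 0, 0, 0, 0, 0, 0.35, 0, 0, 0, 0, 0, 0.35, 0, 0, 0, 0, 0, 0.35, 0, 0, 0, 0, 0, 0.35, 0, 0, 0, 0, 0, 0.2, 0, 0, 0, 0, 0, 0.1, 0, 0, 0, 0, 0])

```text
time: 51.78
tool_pos: [476.9, 405.9, 259.0]
eef_rot: [0.956, 0.293, -0.0, 0.0]
contact_force: [0.9, 0.4, -3.1]
finger_gap: 51.2
grip_force: 30.0
```

carry_out(increments=[0, 0, 0, 0, 0, 0, 0, 0, 0.2, 0, 0, 0, 0, 0, 0.3, 0, 0, 0, 0, 0, 0.3, 0, 0, 0, 0, 0, 0.2, 0, 0, 0, 0, 0, 0.1, 0, 0, 0, 0, 0, 0, 0, 0, 0])

```text
time: 52.37
tool_pos: [475.7, 405.2, 230.7]
eef_rot: [0.956, 0.294, -0.001, 0.0]
contact_force: [-0.1, 0.2, -3.4]
finger_gap: 51.0
grip_force: 30.0
```

```bash
python3 - <<'E'
from h import *
p=hang(); cv2.imwrite("pics/w15.png",p[:,:,::-1]); s=read_state(); print(s["contact_force"])
yaw=.5957; o=np.array([532.3,322.8]); R=np.array([[np.cos(yaw),-np.sin(yaw)],[np.sin(yaw),np.cos(yaw)]])
go([*(o+R@[-1,100]),217],yaw-np.pi/2)
E
```

```text
hang pts 2252 grip 30.0 51.08 t 52.4
10 620 x [ 0.  7. 57.] y [-17.  -0.  17.]
30 174 x [5. 8. 9.] y [-5. -1.  4.]
50 1150 x [-6. 10. 17.] y [-13.  -1.  11.]
80 165 x [17. 18. 19.] y [-14.  -0.  13.]
[ 1.04828152 -0.51523682 -2.84652255]
pos [476.1 405.4 232.2] yaw -0.975 q6 1.63 turn [ 0. -0.  0.] shift [-0.03 -0.    0.61] t 52.5
```

View pics/w15.png

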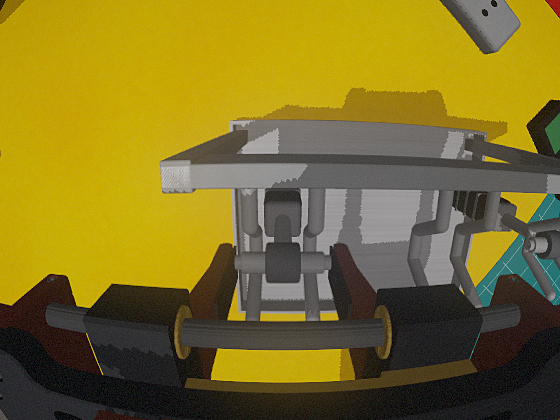

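carry_out(increments=[0, 0, 0.15, 0, 0, 0, 0, 0, 0.15, 0, 0, 0, 0, 0, 0.1, 0, 0, 0, 0, 0, 0.1, 0, 0, 0, 0, 0, 0.04, 0, 0, 0, 0, 0, 0.02, 0, 0, 0, 0, 0, 0, 0, 0, 0, 0, 0, 0, 0, 0, 0])

```text
time: 53.13
tool_pos: [476.2, 405.5, 218.9]
eef_rot: [0.956, 0.294, 0.0, -0.0]
contact_force: [-0.9, -1.0, 2.2]
finger_gap: 51.1
grip_force: 30.0
```

carry_out(increments=[0, 0, 0.04, 0, 0, 0, 0, 0, 0.04, 0, 0, 0, 0, 0, 0, 0, 0, 0, 0, 0, 0, 0, 0, 0])

```text
time: 53.47
tool_pos: [476.3, 405.6, 218.7]
eef_rot: [0.956, 0.294, 0.001, -0.0]
contact_force: [-3.2, -1.1, 8.2]
finger_gap: 51.4
grip_force: 30.0
```

Resting on the hooks; release, rise and back away.

carry_out(increments=[0, 0, 0, 0, 0, 0, 0, 0, 0, 0, 0, 0, 0, 0, 0, 0, 0, 0], grip=-0.178)

```text
time: 53.72
tool_pos: [476.5, 405.8, 218.5]
eef_rot: [0.956, 0.294, 0.002, -0.001]
contact_force: [-1.1, -0.8, 7.1]
finger_gap: 51.6
grip_force: 5.2
```

carry_out(increments=[0, 0, 0, 0, 0, 0, 0, 0, 0, 0, 0, 0, 0, 0, 0, 0, 0, 0, 0, 0, 0, 0, 0, 0], grip=-0.5)

```text
time: 54.05
tool_pos: [476.1, 405.5, 215.5]
eef_rot: [0.956, 0.294, -0.0, 0.0]
contact_force: [-0.6, -0.5, -0.5]
finger_gap: 65.7
grip_force: 0.0
```

carry_out(increments=[0, 0, -0.2, 0, 0, 0, 0, 0, -0.5, 0, 0, 0, 0, 0, -0.8, 0, 0, 0, 0, 0, -1, 0, 0, 0, 0, 0, -1, 0, 0, 0, 0, 0, -0.5, 0, 0, 0])

```text
time: 54.55
tool_pos: [476.3, 405.6, 320.1]
eef_rot: [0.956, 0.294, 0.002, -0.001]
contact_force: [-0.5, 0.7, 1.1]
finger_gap: 65.8
grip_force: 0.0
```

carry_out(increments=[-0.6, 0.4, 0, 0, 0, 0, -1, 0.6, 0, 0, 0, 0, -1, 0.6, 0, 0, 0, 0, -1, 0.6, 0, 0, 0, 0, -1, 0.6, 0, 0, 0, 0, -1, 0.6, 0, 0, 0, 0, -0.5, 0.3, 0, 0, 0, 0, 0, 0, 0, 0, 0, 0])

```text
time: 55.22
tool_pos: [401.1, 241.4, 317.9]
eef_rot: [0.956, 0.293, 0.001, -0.0]
contact_force: [-0.1, 0.1, 0.1]
finger_gap: 65.8
grip_force: 0.0
```

```bash
python3 - <<'E'
from h import *
camera("wrist"); P=camera_params("wrist"); p,d=camera("wrist"); X=cloud("wrist",d,P)
a,_=camera("scene"); b,_=camera("top")
im=np.hstack([cv2.resize(p,(400,300)),cv2.resize(a[170:400,190:470],(400,300))]); im=np.vstack([im,np.hstack([cv2.resize(b[100:320,60:260],(400,300)),cv2.resize(b[150:330,240:470],(400,300))])])
cv2.imwrite("pics/fin.png",im[:,:,::-1])
yaw=.5957; o=np.array([532.3,322.8]); R=np.array([[np.cos(yaw),-np.sin(yaw)],[np.sin(yaw),np.cos(yaw)]]); q=(X[...,:2]-o)@R; z=X[...,2]
for y0 in (-100,100):
    m=(abs(abs(q[...,1]-y0)-23)<3)&(z>222)&(z<240)&(abs(q[...,0])<14); print(y0,m.sum(),np.percentile(np.c_[q[m],z[m]],[3,50,97],axis=0).round(1).tolist())
    for lo in (60,90,120,190): 
        m=(abs(q[...,1]-y0)<14)&(z>lo)&(z<lo+20)&(abs(q[...,0])<30); 
        if m.sum()>5: print("  z",lo,m.sum(),np.percentile(q[m],[5,50,95],axis=0).round(0).tolist())
print(read_state()["tool_pos"],read_state()["contact_force"],read_state()["time"])
E
```

```text
-100 147 [[-9.4, -124.1, 223.8], [-1.7, -78.6, 227.7], [5.7, -74.4, 230.5]]
  z 60 47 [[-16.0, -112.0], [-15.0, -98.0], [-14.0, -86.0]]
  z 90 64 [[-16.0, -110.0], [-15.0, -98.0], [5.0, -86.0]]
  z 120 77 [[-16.0, -110.0], [-15.0, -98.0], [-14.0, -87.0]]
  z 190 20 [[-5.0, -99.0], [-3.0, -94.0], [-0.0, -93.0]]
100 158 [[-3.4, 74.3, 223.9], [0.8, 78.7, 228.0], [5.8, 125.2, 230.8]]
  z 60 93 [[-13.0, 86.0], [-10.0, 88.0], [13.0, 110.0]]
  z 90 109 [[-13.0, 86.0], [-12.0, 88.0], [11.0, 110.0]]
  z 120 151 [[-13.0, 86.0], [-11.0, 87.0], [12.0, 110.0]]
  z 190 40 [[-4.0, 95.0], [-2.0, 96.0], [2.0, 101.0]]
[402.16331983 244.04320397 315.9196831 ] [0.68753187 0.82913858 0.02807709] 55.4167
```

View pics/fin.png

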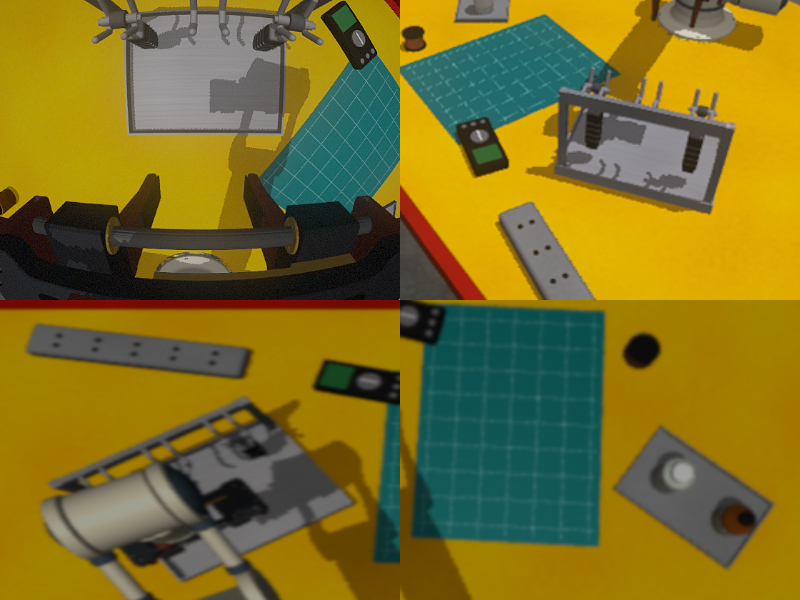

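Both dampers hang vertically on pairs 1 and 3, with their pins seated at 225 mm. The can stands in the supplies tray beside the oil bottle, and no damper is left on the bench.

```bash
python3 -c "
from workcell import *
print(finish_job())"
```

```text
the job is handed in; nothing more can be done
None
```

The job is done and handed in at about 55 s: the spray can stands upright in the supplies tray beside the oil bottle, and both dampers on the bench (this run had two) hang straight by their pins on hook pairs 1 and 3, though each still leaned about 1.5–2.5° when brought to the hooks.

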